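# Press the stain-remover bottles back into their rack

## Robot

A 6-joint arm with a two-finger parallel gripper is mounted at the origin on a cart in front of the work surface, level with it; the furniture and walls round the work are solid. World frame = base frame: x ahead of the robot, y to its left, z up, the work surface at z = 0. Lengths are in m, angles in rad, forces in N, time in s.
With the tool pointing down it reaches from about 0.375 to 0.9 m from the base axis. Payload 3.1 kg.
Tool frame: the origin (TCP) lies between the finger pads; the fingertips stand tip_extent ahead of it and the grasp point (between the pads) lies 6 mm ahead of it (tip_extent is the distance from the TCP to the fingertips, in m); z points along the fingers, y is the line along which they close (so a half turn about z gives the same grasp; the last joint's range is limited). The gripper opens to 85 mm and grips with 20 to 120 N. Pads are 22 mm wide; open, the fingers measure 114 mm over their backs; the gripper's body (76 mm by 85 mm) begins 54 mm behind the grasp point. The pads swing forward as they close: fully open they stand 13 mm farther back than shut.
Start: joints at [-1.433, 0.527, 1.433, -0, 1.181, -0.178], TCP at [0.194, -0.594, 0.256] pointing down, gripper open.
Joint ranges: [-3.08, 3.08], [-0.75, 2.2], [0.22, 2.44], [-1.43, 4.57], [0, 2.65], [-2.85, 2.85]. Speed limits (rad/s): [2.79, 2.79, 3.14, 3.14, 3.14, 3.14].

## Interface

Orientations are given as a unit quaternion [x, y, z, w].
In Python, from cell import * gives the robot as it stands. The module is installed in compiled form; this text tells all that it offers.
- The arm moves only by the tool step_arm, never from a script. Its argument "deltas" is a list of rows, each an object with "angular": the turn, a rotation vector about the world's x, y, z in rad, a list of three; "xyz": the shift along the world's x, y, z in mm, a list of three; "gripper": the opening, from 0 (shut) to 1 (fully open). A call has 1 to 20 rows; each row shifts and turns the commanded pose from where the row before left it; what a row does not reach is not made up. A row lasts 1/8 s, in which the tool goes at most 62.5 mm and 10.7 degrees, less where a joint would pass 70% of its speed; a pose out of reach is approached as far as the arm can. A call is refused whole if a number of a shift passes 62.5 or a number of a turn 0.188, either way. A call with a gripper value outside its range is refused whole. The fingers move at their own pace and stop on an object; the grip force is fixed at half the most. Time passes only in rows, so rows that do not move let the fingers close. It gives the time, the measured TCP pose, the force, the opening and the grip force at its end, in the units of the state.
- state(): the state, without advancing time (a new reading comes with each control period).
- grab_frame(name): name is "scene" or "top"; returns the picture (400x640x3 uint8, red, green, blue); there is no depth.
- camera_model(name): a dict with "fx", "fy", "cx", "cy" (pixels), "R" (3x3) and "t" (3): a world point X has camera coordinates R X + t. Camera axes: x right, y down, z forward; pixel columns grow to the right and rows downward; lengths in m; the calibration is good to about 2 mm. A picture is of the moment at which its call begins. camera_model takes no time and is no camera call.
- hand_in(): hands the job in; it is judged then, once.
The state is a dict: "clock": time; "qpos": joint angles; "dq": joint speeds; "effort": joint torques, N m; "tool_pos": TCP position; "ee_rot": TCP orientation; "contact_force": force on the tool from outside, world axes, zero at the start; "torque": the same for the moment, N m; "finger_gap": finger opening in m; "gripper_force": force on a finger pad.
Only numpy, scipy, OpenCV 4.12 (cv2) and the standard library are available. Lean on these libraries where they do the work, as an engineer would, in place of code of your own. Each camera call takes 0.05 s, during which the arm holds its last target. There are 200 camera calls.

## Task

Put the stain-remover rack in order. Fold its stiff front rail right down, take out the small dropper bottle that got into the row and stand it on the worktop off the rack, and press every amber bottle with a white cap that stands loose on the worktop into the row, easing the bottles already there apart without tipping them over, until all of these stand upright in one line along the back rails. Then raise the front rail until it stands upright and stays there by itself; leave everything else where it is.

Things in the scene. Friction and masses are not known exactly. Their poses are not given: they have to be found in the camera images.
- rack: wooden bottle rack, fixed. Origin on its underside below the middle of the row; x to its back (away from the robot), y along the row to the left, z up. Board 8 mm thick, x = -0.089 to 0.035. Wooden cheeks close both ends: inner faces at y = -0.1475 and +0.1475, tops at z = 0.052, from x = -0.009 backwards at 0.088. Two back rails: front faces at x = 0.0235, 8 mm thick, at z = 0.028 and 0.056
- rack_row (a point): middle of the row on top of the smooth board (rack frame 0, 0, 0.008), axes as the rack's. Bottles in the row stand along y on the line x = 0. There is room for six bottles and 25 mm to spare; at first three and the dropper bottle stand there, spread out so that each gap, to the next or to a cheek, is narrower than a bottle
- front_rail (a joint): angle (rad) of the front rail's arms above level: -0.25 folded right down (stop), 0 level towards the robot, 1.571 upright in front of the bottles, 1.75 leaning towards them (stop). Stiff pivots: about 2 N at the grip moves it, it stays where it is left
- rail_hinge (a point): middle of the front rail's hinge axis, along the rack's y (rack frame -0.047, 0, 0.036). The rail is an 8 mm steel bar in front of the whole row, 29 mm from this axis, on an arm outside each cheek. Folded down it lies 75 mm in front of the row line, 29 mm high; upright 47 mm in front of it, 65 mm high
- rail_grip (a point): middle of the black rubber grip (12 mm diameter, 50 mm long, along the rack's y) on the bail near the right end of the front rail (rack y = -0.100), 66 mm from the hinge axis: 20 mm high when folded down, 102 mm when upright. Can be pinched from above, fingers closing along the rack's x; open the fingers only a little when it is upright, as the caps behind it are near
- row_bottle_0: amber stain-remover bottle with a white cap, one of the three that stand in the rack from the start; round body 45 mm diameter up to 68 mm, then a cap 29 mm diameter from 80 to 106 mm and a thin spout to 116 mm; 0.10 to 0.18 kg, low centre of mass; origin at the centre of its underside, z up along the bottle; slides along the row when pushed
- row_bottle_1: amber stain-remover bottle with a white cap, one of the three that stand in the rack from the start; round body 45 mm diameter up to 68 mm, then a cap 29 mm diameter from 80 to 106 mm and a thin spout to 116 mm; 0.10 to 0.18 kg, low centre of mass; origin at the centre of its underside, z up along the bottle; slides along the row when pushed
- row_bottle_2: amber stain-remover bottle with a white cap, one of the three that stand in the rack from the start; round body 45 mm diameter up to 68 mm, then a cap 29 mm diameter from 80 to 106 mm and a thin spout to 116 mm; 0.10 to 0.18 kg, low centre of mass; origin at the centre of its underside, z up along the bottle; slides along the row when pushed
- loose_bottle_0: amber stain-remover bottle with a white cap, standing on the worktop in front of the rack; round body 45 mm diameter up to 68 mm, then a cap 29 mm diameter from 80 to 106 mm and a thin spout to 116 mm; 0.10 to 0.18 kg, low centre of mass; origin at the centre of its underside, z up along the bottle; absent in some starts. It belongs in the row
- loose_bottle_1: amber stain-remover bottle with a white cap, standing on the worktop in front of the rack; round body 45 mm diameter up to 68 mm, then a cap 29 mm diameter from 80 to 106 mm and a thin spout to 116 mm; 0.10 to 0.18 kg, low centre of mass; origin at the centre of its underside, z up along the bottle; absent in some starts. It belongs in the row
- loose_bottle_2: amber stain-remover bottle with a white cap, standing on the worktop in front of the rack; round body 45 mm diameter up to 68 mm, then a cap 29 mm diameter from 80 to 106 mm and a thin spout to 116 mm; 0.10 to 0.18 kg, low centre of mass; origin at the centre of its underside, z up along the bottle; absent in some starts. It belongs in the row
- dropper: small brown dropper bottle with a black rubber bulb that got into the rack's row by mistake; body 33 mm diameter up to 66 mm, black collar 24 mm diameter from 62 to 77 mm, bulb 13 mm to 102 mm; 0.07 kg; origin at the centre of its underside. It is to stand on the worktop, off the rack
- jar: jar with a dark screw lid, 44 mm diameter, 105 mm tall, behind the rack; a bystander, to be left alone (origin under its centre)
- soap: carton, 55 x 74 x 112 mm, behind the rack; a bystander, to be left alone (origin under its centre)
- tape: roll of tape, 96 mm diameter, 25 mm high, right of the rack; a bystander, to be left alone (origin under its centre)

How it is judged:
By the outcome, as a careful person would: the job done as asked, in the order asked, and still so for the second after the job is handed in, with the robot touching nothing.
Of loose_bottle_0, loose_bottle_1, loose_bottle_2 only 2 to 3 are there at a start; the rules pass over those that are not, and their reading is None.
At some moment in a run one of loose_bottle_0, loose_bottle_1, loose_bottle_2 may be knocked a few centimetres aside while the robot is not near it.
It also fails if it takes over 210 s, if anything falls off the work surface, if the arm or the gripper's body presses on something with over 40 N, if the wrist force passes 120 N, or if a joint passes its speed limit or range.

## Working session

There is one attempt and no reset: what is moved stays moved. The work goes in short steps, Python scripts to look and compute and a tool call to move; the robot and the scene stay as the last step left them, time stands still between calls to the robot, and variables do not carry over. Pictures are saved under pics/ and viewed, at most 14 in all, crops included, and the job is handed in when it is done.

Besides the shell and the picture viewer there is one more tool, called after "Request:" as a command line: name --argument value ..., lists and objects as JSON in quotes. step_arm: Moves the arm, as the interface text tells. Its arguments: {"type":"object","properties":{"deltas":{"type":"array","items":{"type":"object","properties":{"angular":{"type":"array","items":{"type":"number"}},"xyz":{"type":"array","items":{"type":"number"}},"gripper":{"type":"number"}}}}},"required":["deltas"]}

```bash
mkdir -p pics
python3 - <<'E'
from cell import *
import cv2
s=state()
print({k:(v if not hasattr(v,'__len__') else [round(float(x),3) for x in v]) for k,v in s.items()})
for n in("scene","top"):
    cv2.imwrite(f"pics/{n}0.png",grab_frame(n)[:,:,::-1]); m=camera_model(n); print(n,m)
E
```

```text
{'clock': 0.0, 'qpos': [-1.433, 0.528, 1.434, 0.0, 1.181, -0.178], 'dq': [0.0, 0.001, -0.001, -0.001, 0.001, -0.002], 'effort': [-0.001, -44.235, -17.803, -0.0, 0.008, 0.0], 'tool_pos': [0.194, -0.593, 0.255], 'ee_rot': [0.988, 0.157, 0.0, -0.001], 'contact_force': [0.129, -0.49, -0.325], 'torque': [-0.032, 0.005, -0.059], 'gripper_force': 0.0, 'finger_gap': 0.0852383038644387}
scene {'fx': 369.7546595863318, 'fy': 369.7546595863318, 'cx': 326.2266599486299, 'cy': 201.8961383447587, 'R': array([[ 0.43705569, -0.89934995,  0.01232853],
       [-0.49684424, -0.25283115, -0.83019408],
       [ 0.74975204,  0.35671569, -0.55733814]]), 't': array([-0.51625194,  0.20696687,  0.63899706])}
top {'fx': 458.40059522509904, 'fy': 458.40059522509904, 'cx': 316.35489337284247, 'cy': 200.19139335600332, 'R': array([[-0.02661636, -0.99961739,  0.00752616],
       [-0.989124  ,  0.02524599, -0.14490116],
       [ 0.14465571, -0.01130105, -0.98941751]]), 't': array([-0.31537123,  0.52744496,  0.95460506])}
```

View pics/scene0.png

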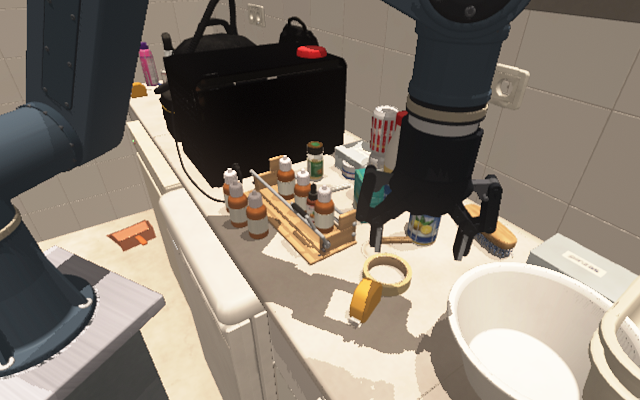

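View pics/top0.png

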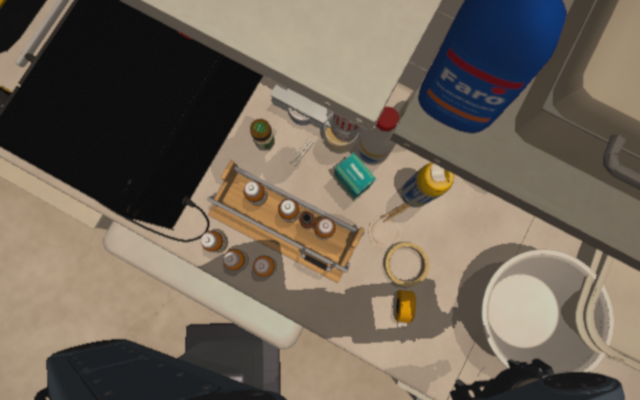

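Run:
```python
import cv2
a=cv2.imread('pics/top0.png')[150:290,190:380]; cv2.imwrite('pics/c0.png',cv2.resize(a,None,fx=4,fy=4,interpolation=cv2.INTER_CUBIC))
b=cv2.imread('pics/scene0.png')[140:270,200:380]; cv2.imwrite('pics/c1.png',cv2.resize(b,None,fx=4.4,fy=4.4,interpolation=cv2.INTER_CUBIC))
```

```text
(no output)
```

View pics/c0.png

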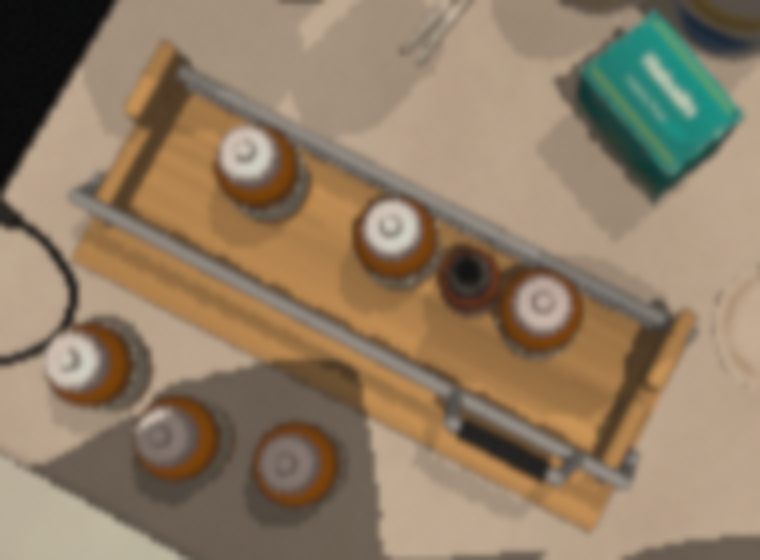

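View pics/c1.png

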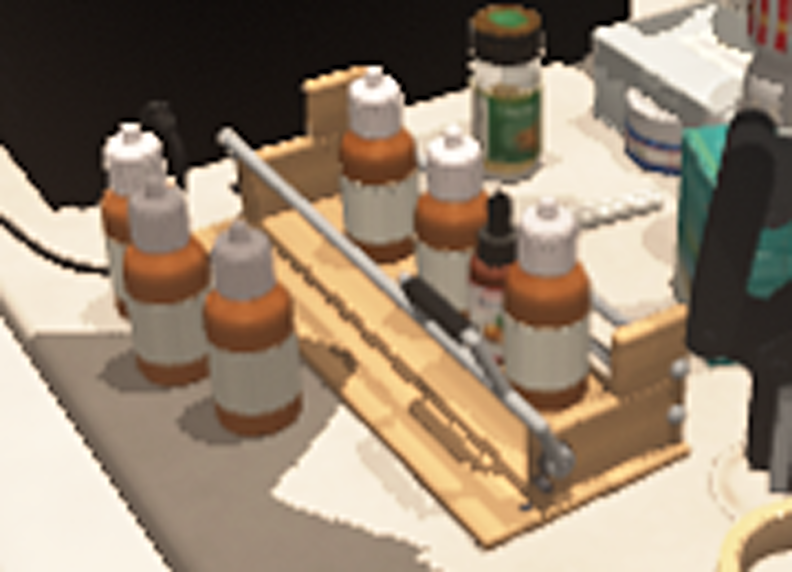

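```bash
cat > h.py <<'E'
import numpy as np, cv2
from cell import *
def ray(n,u,v):
    m=camera_model(n); d=m['R'].T@np.array([(u-m['cx'])/m['fx'],(v-m['cy'])/m['fy'],1]); return -m['R'].T@m['t'],d
def onz(n,u,v,z):
    c,d=ray(n,u,v); return c+d*(z-c[2])/d[2]
def tri(a,b):
    (c1,d1),(c2,d2)=ray('top',*a),ray('scene',*b)
    s=np.linalg.lstsq(np.c_[d1,-d2],c2-c1,rcond=None)[0]
    p,q=c1+s[0]*d1,c2+s[1]*d2; return (p+q)/2,np.linalg.norm(p-q)
E
python3 - <<'E'
from h import *
np.set_printoptions(precision=4,suppress=True)
T=lambda u,v:(190+u/4,150+v/4); S=lambda u,v:(200+u/4.4,140+v/4.4)
P={'rowL':((246,150),(374,72),.124),'rowM':((389,228),(453,131),.124),'rowR':((543,303),(547,204),.124),'drop':((468,272),(500,200),.110),
'lA':((70,360),(130,128),.116),'lB':((161,437),(153,185),.116),'lC':((287,464),(238,225),.116)}
for k,(a,b,z) in P.items(): print(k,onz('top',*T(*a),z),onz('scene',*S(*b),z),*tri(T(*a),S(*b)))
fl,fr=[onz('top',*T(*a),.008)[:2] for a in((75,262),(593,530))]
print('front edge',fl,fr,np.linalg.norm(fl-fr),np.arctan2(-(fl-fr)[0],(fl-fr)[1]))
g=[onz('top',*T(*a),.08)for a in((460,425),(548,470))];print('grip',g,tri(T(504,447),S(440,308)))
print(tri(T(80,196),S(226,135)),tri(T(620,480),S(560,455)))
E
```

```text
rowL [ 0.5355 -0.1998  0.124 ] [ 0.5345 -0.2011  0.124 ] [ 0.5358 -0.1999  0.1231] 0.0006124368939033391
rowM [ 0.4946 -0.2701  0.124 ] [ 0.4956 -0.2724  0.124 ] [ 0.4952 -0.2712  0.1238] 0.002458793683715943
rowR [ 0.4554 -0.3452  0.124 ] [ 0.4527 -0.3478  0.124 ] [ 0.4559 -0.3457  0.1217] 0.0010366757890649257
drop [ 0.4732 -0.3085  0.11  ] [ 0.4661 -0.3152  0.11  ] [ 0.4744 -0.3095  0.1038] 0.0023043127345405276
lA [ 0.434  -0.1115  0.116 ] [ 0.4332 -0.1121  0.116 ] [ 0.4341 -0.1113  0.1154] 1.6809320593729997e-05
lB [ 0.3952 -0.1563  0.116 ] [ 0.3914 -0.1592  0.116 ] [ 0.3953 -0.1557  0.113 ] 2.9840331785640478e-05
lC [ 0.3805 -0.2178  0.116 ] [ 0.3797 -0.2185  0.116 ] [ 0.3805 -0.2178  0.1153] 0.00010075895116937623
front edge [ 0.4954 -0.0892] [ 0.341  -0.3723] 0.3224202470198025 -0.49930333600837556
grip [array([ 0.398 , -0.3023,  0.08  ]), array([ 0.3741, -0.3465,  0.08  ])] (array([ 0.3863, -0.3247,  0.0969]), np.float64(0.0008004084669884862))
(array([ 0.5232, -0.104 ,  0.0652]), np.float64(0.0012814616468891384)) (array([ 0.3703, -0.3901,  0.0444]), np.float64(0.010392389172380655))
```

```bash
cat >> h.py <<'E'
O=np.array([.495,-.2728]); EX=np.array([np.cos(-.5),np.sin(-.5)]); EY=np.array([-EX[1],EX[0]])
def W(x,y): return O+x*EX+y*EY
def RK(p): d=np.array(p[:2])-O; return d@EX,d@EY
def proj(n,X):
    m=camera_model(n); c=m['R']@np.array(X)+m['t']; return m['fx']*c[0]/c[2]+m['cx'],m['fy']*c[1]/c[2]+m['cy']
def st():
    s=state(); r=lambda v,k=3:[round(float(x),k) for x in v]
    print(round(s['clock'],2),r(s['tool_pos'],4),RK(s['tool_pos']),r(s['ee_rot']),r(s['contact_force'],1),s['finger_gap'],s['gripper_force'])
E
python3 - <<'E'
from h import *
for a in((-.11,-.2),(-.06,-.22),(-.11,-.24),(-.0705,-.1),(-.16,-.1),(.0235,.1475),(.0235,-.1475)): print(a,W(*a),proj('top',[*W(*a),0]),proj('scene',[*W(*a),0]))
print('tape',RK(onz('top',406,262,.02)),'tapegun',RK(onz('top',405,292,.02)))
E
```

```text
(-0.11, -0.2) [ 0.30258081 -0.3955797 ] (np.float64(349.2676960893896), np.float64(299.91606022141775)) (np.float64(311.81770372579126), np.float64(281.81447248246434))
(-0.06, -0.22) [ 0.33687143 -0.43710263] (np.float64(367.5462097952627), np.float64(283.4821726284633)) (np.float64(338.3338481481234), np.float64(277.3440182616925))
(-0.11, -0.24) [ 0.28340379 -0.43068301] (np.float64(365.65746390698655), np.float64(308.43805897571406)) (np.float64(323.5488218256065), np.float64(294.6460091111225))
(-0.0705, -0.1) [ 0.38518788 -0.32675876] (np.float64(316.81157244827506), np.float64(262.6652762313506)) (np.float64(301.5987984925857), np.float64(246.65657695927715))
(-0.16, -0.1) [ 0.30664424 -0.28385017] (np.float64(298.15399440123247), np.float64(299.4350073742745)) (np.float64(265.0782384958396), np.float64(262.7690057406465))
(0.0235, 0.1475) [ 0.58633846 -0.15462307] (np.float64(238.68450031046132), np.float64(175.35105634871056)) (np.float64(282.53703286158697), np.float64(185.54501966119201))
(0.0235, -0.1475) [ 0.44490792 -0.41350993] (np.float64(354.92914112296535), np.float64(234.6447182131509)) (np.float64(348.6736633423277), np.float64(242.43841432516217))
tape (np.float64(0.018869116474821923), np.float64(-0.2717363808969522)) tapegun (np.float64(-0.03989472506848325), np.float64(-0.2973746212299635))
```

Request:
step_arm --deltas '[{"xyz": [20,28,0],"angular": [0,0,0.151],"gripper": 0.4},{"xyz": [40,56,0],"angular": [0,0,0.151],"gripper": 0.4},{"xyz": [40,56,0],"angular": [0,0,0.151],"gripper": 0.4},{"xyz": [40,56,0],"angular": [0,0,0.151],"gripper": 0.4},{"xyz": [40,56,0],"angular": [0,0,0.151],"gripper": 0.4},{"xyz": [12,17,0],"gripper": 0.4},{"xyz": [0,0,0],"gripper": 0.4}]'

```text
$.deltas[5]: bad value
```

Request:
step_arm --deltas '[{"xyz": [10,17,0],"angular": [0,0,0.151],"gripper": 0},{"xyz": [25,45,-20],"angular": [0,0,0.151],"gripper": 0},{"xyz": [25,45,-50],"angular": [0,0,0.151],"gripper": 0},{"xyz": [25,45,-50],"angular": [0,0,0.151],"gripper": 0},{"xyz": [24,45,-50],"angular": [0,0,0.151],"gripper": 0},{"xyz": [0,0,-25],"angular": [0,0,0],"gripper": 0},{"xyz": [0,0,-10],"angular": [0,0,0],"gripper": 0},{"xyz": [0,0,-5],"angular": [0,0,0],"gripper": 0},{"xyz": [0,0,0],"angular": [0,0,0],"gripper": 0}]'

```text
clock: 1.23
tool_pos: [0.2936, -0.4153, 0.0659]
ee_rot: [0.86, 0.51, -0.0, 0.001]
contact_force: [0.5, -0.0, 0.6]
finger_gap: -0.0
gripper_force: 0.0
```

```bash
python3 -c "
from h import *
st()
cv2.imwrite('pics/t1.png',cv2.resize(grab_frame('scene')[170:320,220:420,::-1],None,fx=4,fy=4))"
```

```text
1.23 [0.2936, -0.4153, 0.0659] (np.float64(-0.10841678798047855), np.float64(-0.22163252651265025)) [0.86, 0.51, -0.0, 0.001] [0.5, -0.0, 0.6] -2.926682054715476e-06 0.0
```

View pics/t1.png

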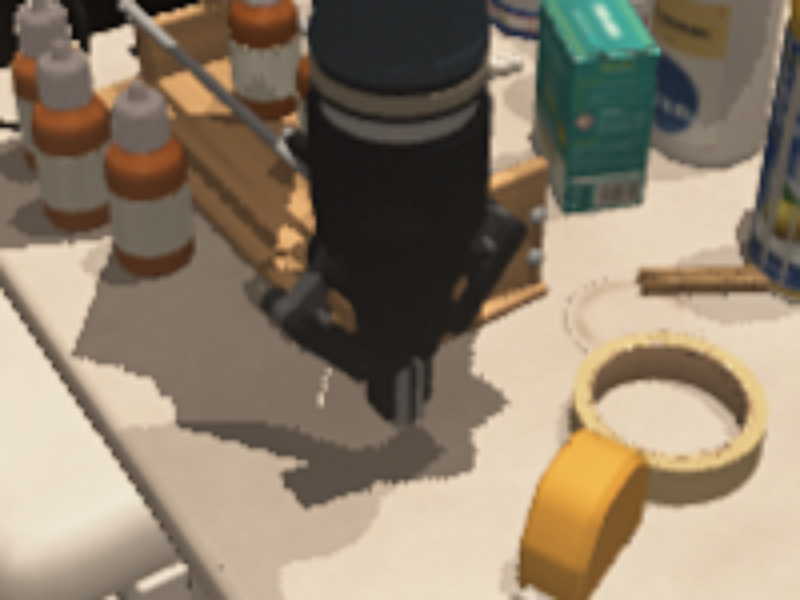

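```bash
python3 -c "
from h import *
for z in (.066,.05,.045,.04,.035,.03):print(z,proj('scene',[.2936,-.4153,z]))"
```

```text
0.066 (np.float64(318.75766459802605), np.float64(262.938037656323))
0.05 (np.float64(318.7483946846359), np.float64(269.3310536366545))
0.045 (np.float64(318.745547268105), np.float64(271.2947806552967))
0.04 (np.float64(318.742722895054), np.float64(273.2426156878147))
0.035 (np.float64(318.73992128688184), np.float64(275.1747508719677))
0.03 (np.float64(318.73714216946075), np.float64(277.09137526062784))
```

Request:
step_arm --deltas '[{"xyz": [0,0,-15],"angular": [0,0,0],"gripper": 0},{"xyz": [0,0,-12],"angular": [0,0,0],"gripper": 0},{"xyz": [0,0,-4],"angular": [0,0,0],"gripper": 0},{"xyz": [0,0,-3],"angular": [0,0,0],"gripper": 0}]'

```text
clock: 1.78
tool_pos: [0.2936, -0.4141, 0.0309]
ee_rot: [0.86, 0.51, 0.0, -0.0]
contact_force: [0.3, 0.4, 0.0]
finger_gap: 0.0003
gripper_force: 0.0
```

Request:
step_arm --deltas '[{"xyz": [0,0,-3],"angular": [0,0,0],"gripper": 0},{"xyz": [0,0,-3],"angular": [0,0,0],"gripper": 0},{"xyz": [0,0,0],"angular": [0,0,0],"gripper": 0}]'

```text
clock: 2.15
tool_pos: [0.2937, -0.4142, 0.0254]
ee_rot: [0.86, 0.51, 0.0, -0.0]
contact_force: [0.0, -0.3, 0.7]
finger_gap: -0.0002
gripper_force: 0.0
```

Request:
step_arm --deltas '[{"xyz": [0,0,-2],"angular": [0,0,0],"gripper": 0},{"xyz": [0,0,-2],"angular": [0,0,0],"gripper": 0},{"xyz": [0,0,0],"angular": [0,0,0],"gripper": 0}]'

```text
clock: 2.52
tool_pos: [0.2938, -0.4143, 0.025]
ee_rot: [0.86, 0.51, -0.0, 0.001]
contact_force: [-2.6, 4.2, 29.0]
finger_gap: -0.0003
gripper_force: 14.5
```

Request:
step_arm --deltas '[{"xyz": [0,0,30],"angular": [0,0,0],"gripper": 0.3},{"xyz": [0,0,40],"angular": [0,0,0],"gripper": 0.35},{"xyz": [15,14,40],"angular": [0,0,0],"gripper": 0.35},{"xyz": [20,20,25],"angular": [0,0,0],"gripper": 0.35},{"xyz": [30,30,0],"angular": [0,0,0],"gripper": 0.35},{"xyz": [20,18,0],"angular": [0,0,0],"gripper": 0.35},{"xyz": [6,6,0],"angular": [0,0,0],"gripper": 0.35},{"xyz": [0,0,0],"angular": [0,0,0],"gripper": 0.35},{"xyz": [0,0,0],"angular": [0,0,0],"gripper": 0.35}]'

```text
clock: 3.65
tool_pos: [0.3841, -0.327, 0.1563]
ee_rot: [0.86, 0.51, -0.0, -0.0]
contact_force: [0.3, 0.4, 0.1]
finger_gap: 0.0301
gripper_force: 0.0
```

Exact tracking. Descend and pinch.

Request:
step_arm --deltas '[{"xyz": [1,0,-20],"angular": [0,0,0],"gripper": 0.35},{"xyz": [0,0,-15],"angular": [0,0,0],"gripper": 0.35},{"xyz": [0,0,-10],"angular": [0,0,0],"gripper": 0.35},{"xyz": [0,0,0],"angular": [0,0,0],"gripper": 0},{"xyz": [0,0,0],"angular": [0,0,0],"gripper": 0},{"xyz": [0,0,0],"angular": [0,0,0],"gripper": 0},{"xyz": [0,0,0],"angular": [0,0,0],"gripper": 0}]'

```text
clock: 4.53
tool_pos: [0.3853, -0.326, 0.1112]
ee_rot: [0.86, 0.51, -0.0, -0.0]
contact_force: [-1.9, -1.3, -8.7]
finger_gap: 0.0098
gripper_force: 58.4
```

Request:
step_arm --deltas '[{"xyz": [-5,2.7,-2.5],"angular": [0,0,0],"gripper": 0},{"xyz": [-5.4,3,-3.5],"angular": [0,0,0],"gripper": 0},{"xyz": [-9,4.9,-8.2],"angular": [0,0,0],"gripper": 0},{"xyz": [-7.5,4.1,-10],"angular": [0,0,0],"gripper": 0},{"xyz": [-5.5,3,-11.6],"angular": [0,0,0],"gripper": 0},{"xyz": [0,0,0],"angular": [0,0,0],"gripper": 0}]'

```text
clock: 5.28
tool_pos: [0.3542, -0.3093, 0.0761]
ee_rot: [0.86, 0.51, 0.0, 0.002]
contact_force: [3.2, 0.3, -2.8]
finger_gap: 0.0097
gripper_force: 62.8
```

Request:
step_arm --deltas '[{"xyz": [-3.4,1.9,-12.6],"angular": [0,0,0],"gripper": 0},{"xyz": [-1.1,0.6,-13.1],"angular": [0,0,0],"gripper": 0},{"xyz": [0.6,-0.3,-8],"angular": [0,0,0],"gripper": 0},{"xyz": [1.2,-0.7,-7],"angular": [0,0,0],"gripper": 0},{"xyz": [0,0,0],"angular": [0,0,0],"gripper": 0}]'

```text
clock: 5.9
tool_pos: [0.3491, -0.3064, 0.0349]
ee_rot: [0.86, 0.511, -0.001, -0.002]
contact_force: [-5.9, -2.0, -0.0]
finger_gap: 0.0095
gripper_force: 68.1
```

Request:
step_arm --deltas '[{"xyz": [0.3,0,-2],"angular": [0,0,0],"gripper": 0},{"xyz": [0,0,-1.5],"angular": [0,0,0],"gripper": 0},{"xyz": [0,0,0],"angular": [0,0,0],"gripper": 0}]'

```text
clock: 6.28
tool_pos: [0.3495, -0.3066, 0.0323]
ee_rot: [0.86, 0.511, -0.001, -0.001]
contact_force: [-8.0, -0.8, 6.4]
finger_gap: 0.0096
gripper_force: 68.9
```

Request:
step_arm --deltas '[{"xyz": [0,0,0],"angular": [0,0,0],"gripper": 0.25},{"xyz": [0,0,0],"angular": [0,0,0],"gripper": 0.25},{"xyz": [0,0,15],"angular": [0,0,0],"gripper": 0.25},{"xyz": [0,0,40],"angular": [0,0,0],"gripper": 0.6},{"xyz": [0,0,50],"angular": [0,0,0],"gripper": 0.6},{"xyz": [0,0,50],"angular": [0,0,0],"gripper": 0.6},{"xyz": [0,0,15],"angular": [0,0,0],"gripper": 0.6},{"xyz": [0,0,0],"angular": [0,0,0],"gripper": 0.6}]'

```text
clock: 7.28
tool_pos: [0.3515, -0.3076, 0.2036]
ee_rot: [0.86, 0.51, 0.0, 0.002]
contact_force: [-0.3, -0.4, -0.8]
finger_gap: 0.0513
gripper_force: 0.0
```

```bash
python3 -c "
from h import *
st()
a=grab_frame('scene')[140:270,200:380,::-1];cv2.imwrite('pics/t2.png',cv2.resize(a,None,fx=4.4,fy=4.4,interpolation=2))"
```

```text
7.28 [0.3515, -0.3076, 0.2036] (np.float64(-0.10925961059665303), np.float64(-0.09933118934813037)) [0.86, 0.51, 0.0, 0.002] [-0.3, -0.4, -0.8] 0.051347317813525944 0.0
```

View pics/t2.png

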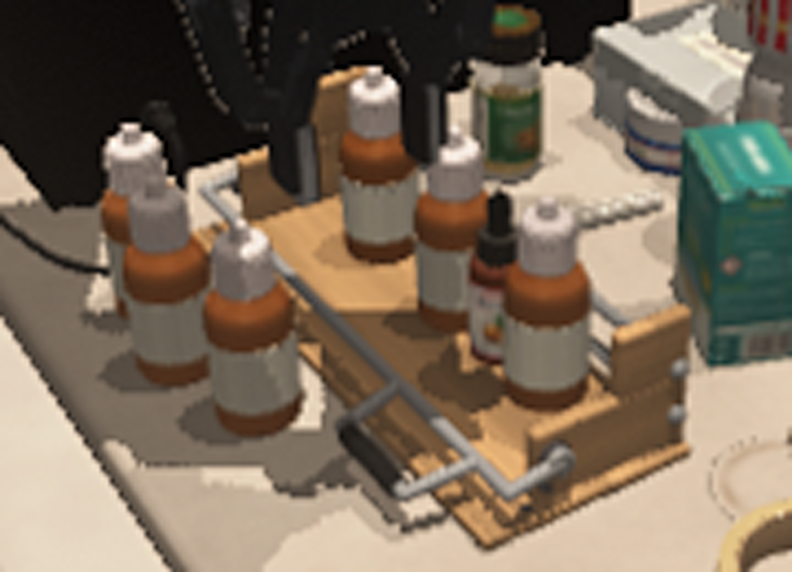

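```bash
python3 -c "
from h import *
for t in (-.25,-.2,-.1,0):print(t,(np.array(proj('scene',[*W(-.047-.066*np.cos(t),-.1),.036+.066*np.sin(t)]))-[200,140])*4.4)"
```

```text
-0.25 [374.59869723 469.5263648 ]
-0.2 [372.92839055 464.97463818]
-0.1 [370.43981019 455.27196493]
0 [369.12398809 444.85045855]
```

Request:
step_arm --deltas '[{"xyz": [30,0,0],"angular": [0,0,0],"gripper": 0.6},{"xyz": [50,-1,0],"angular": [0,0,0],"gripper": 0.6},{"xyz": [32,0,0],"angular": [0,0,0],"gripper": 0.6},{"xyz": [10,0,0],"angular": [0,0,0],"gripper": 0.6},{"xyz": [0,0,-20],"angular": [0,0,0],"gripper": 0.6},{"xyz": [0,0,-35],"angular": [0,0,0],"gripper": 0.6},{"xyz": [0,0,-20],"angular": [0,0,0],"gripper": 0.6},{"xyz": [0,0,0],"angular": [0,0,0],"gripper": 0.6}]'

```text
clock: 8.32
tool_pos: [0.4706, -0.3067, 0.1242]
ee_rot: [0.86, 0.51, -0.001, -0.003]
contact_force: [0.6, -0.5, 0.0]
finger_gap: 0.0513
gripper_force: 0.0
```

Request:
step_arm --deltas '[{"xyz": [0,0,30],"angular": [0,0,0],"gripper": 0},{"xyz": [0,0,30],"angular": [0,0,0],"gripper": 0},{"xyz": [-35,0,0],"angular": [0,0,0],"gripper": 0},{"xyz": [-50,0,0],"angular": [0,0,0],"gripper": 0},{"xyz": [-30,0,-20],"angular": [0,0,0],"gripper": 0},{"xyz": [-6,0,-40],"angular": [0,0,0],"gripper": 0},{"xyz": [0,0,-40],"angular": [0,0,0],"gripper": 0},{"xyz": [0,0,-22],"angular": [0,0,0],"gripper": 0},{"xyz": [0,0,0],"angular": [0,0,0],"gripper": 0}]'

```text
clock: 9.45
tool_pos: [0.3511, -0.3077, 0.0639]
ee_rot: [0.86, 0.51, -0.0, -0.001]
contact_force: [0.1, -0.5, 0.6]
finger_gap: -0.0003
gripper_force: 0.0
```

Request:
step_arm --deltas '[{"xyz": [-1,0,-8],"angular": [0,0,0],"gripper": 0},{"xyz": [0,0,-4],"angular": [0,0,0],"gripper": 0},{"xyz": [0,0,-2],"angular": [0,0,0],"gripper": 0},{"xyz": [0,0,0],"angular": [0,0,0],"gripper": 0}]'

```text
clock: 9.95
tool_pos: [0.3515, -0.3089, 0.0509]
ee_rot: [0.86, 0.51, 0.0, 0.001]
contact_force: [1.3, -0.7, 1.7]
finger_gap: -0.0003
gripper_force: 0.9
```

Request:
step_arm --deltas '[{"xyz": [0,0,-2],"angular": [0,0,0],"gripper": 0},{"xyz": [0,0,-1],"angular": [0,0,0],"gripper": 0},{"xyz": [0,0,0],"angular": [0,0,0],"gripper": 0}]'

```text
clock: 10.32
tool_pos: [0.3515, -0.3089, 0.0499]
ee_rot: [0.86, 0.51, 0.0, 0.002]
contact_force: [-0.9, 1.2, 23.7]
finger_gap: 0.0
gripper_force: 12.0
```

Request:
step_arm --deltas '[{"xyz": [0,0,35],"angular": [0,0,0],"gripper": 0.3},{"xyz": [0,0,50],"angular": [0,0,0],"gripper": 0.6},{"xyz": [0,0,50],"angular": [0,0,0],"gripper": 0.6},{"xyz": [30,0,0],"angular": [0,0,0],"gripper": 0.6},{"xyz": [50,0,0],"angular": [0,0,0],"gripper": 0.6},{"xyz": [32,0,0],"angular": [0,0,0],"gripper": 0.6},{"xyz": [10,0,0],"angular": [0,0,0],"gripper": 0.6},{"xyz": [0,0,-30],"angular": [0,0,0],"gripper": 0.6},{"xyz": [0,0,-35],"angular": [0,0,0],"gripper": 0.6},{"xyz": [0,0,0],"angular": [0,0,0],"gripper": 0.6}]'

```text
clock: 11.58
tool_pos: [0.47, -0.3061, 0.115]
ee_rot: [0.86, 0.51, -0.001, -0.004]
contact_force: [-0.9, 0.5, -0.1]
finger_gap: 0.0512
gripper_force: 0.0
```

Request:
step_arm --deltas '[{"xyz": [3.5,-3,0],"angular": [0,0,0],"gripper": 0.6},{"xyz": [0,0,-15],"angular": [0,0,0],"gripper": 0.6},{"xyz": [0,0,-13],"angular": [0,0,0],"gripper": 0.6},{"xyz": [0,0,0],"angular": [0,0,0],"gripper": 0.6},{"xyz": [0,0,0],"angular": [0,0,0],"gripper": 0.1},{"xyz": [0,0,0],"angular": [0,0,0],"gripper": 0.1},{"xyz": [0,0,0],"angular": [0,0,0],"gripper": 0.1},{"xyz": [0,0,0],"angular": [0,0,0],"gripper": 0.1}]'

```text
clock: 12.58
tool_pos: [0.4765, -0.3113, 0.0898]
ee_rot: [0.86, 0.51, 0.0, 0.0]
contact_force: [-0.5, 0.4, 1.9]
finger_gap: 0.0258
gripper_force: 52.1
```

Request:
step_arm --deltas '[{"xyz": [0,0,10],"angular": [0,0,0],"gripper": 0.1},{"xyz": [0,0,25],"angular": [0,0,0],"gripper": 0.1},{"xyz": [0,0,35],"angular": [0,0,0],"gripper": 0.1},{"xyz": [0,0,35],"angular": [0,0,0],"gripper": 0.1},{"xyz": [0,0,20],"angular": [0,0,0],"gripper": 0.1},{"xyz": [-20,-10,5],"angular": [0,0,0],"gripper": 0.1},{"xyz": [-35,-17,0],"angular": [0,0,0],"gripper": 0.1},{"xyz": [-40,-20,0],"angular": [0,0,0],"gripper": 0.1},{"xyz": [-40,-20,0],"angular": [0,0,0],"gripper": 0.1},{"xyz": [-25,-12,0],"angular": [0,0,0],"gripper": 0.1},{"xyz": [-14,-6,0],"angular": [0,0,0],"gripper": 0.1},{"xyz": [0,0,0],"angular": [0,0,0],"gripper": 0.1},{"xyz": [0,0,0],"angular": [0,0,0],"gripper": 0.1}]'

```text
clock: 14.2
tool_pos: [0.3031, -0.3957, 0.2196]
ee_rot: [0.86, 0.51, 0.0, 0.0]
contact_force: [-0.3, -0.0, -0.5]
finger_gap: 0.0257
gripper_force: 51.4
```

Request:
step_arm --deltas '[{"xyz": [0,0,-20],"angular": [0,0,0],"gripper": 0.1},{"xyz": [0,0,-35],"angular": [0,0,0],"gripper": 0.1},{"xyz": [0,0,-35],"angular": [0,0,0],"gripper": 0.1},{"xyz": [0,0,-30],"angular": [0,0,0],"gripper": 0.1},{"xyz": [0,0,-10],"angular": [0,0,0],"gripper": 0.1},{"xyz": [0,0,-4],"angular": [0,0,0],"gripper": 0.1},{"xyz": [0,0,-2],"angular": [0,0,0],"gripper": 0.1},{"xyz": [0,0,0],"angular": [0,0,0],"gripper": 0.1}]'

```text
clock: 15.2
tool_pos: [0.3027, -0.3966, 0.0842]
ee_rot: [0.86, 0.51, -0.0, 0.001]
contact_force: [0.5, -1.2, -0.6]
finger_gap: 0.0259
gripper_force: 51.5
```

Request:
step_arm --deltas '[{"xyz": [0,0,-2],"angular": [0,0,0],"gripper": 0.1},{"xyz": [0,0,0],"angular": [0,0,0],"gripper": 0.1},{"xyz": [0,0,0],"angular": [0,0,0],"gripper": 0.1}]'

```text
clock: 15.58
tool_pos: [0.3025, -0.3967, 0.0819]
ee_rot: [0.86, 0.51, -0.0, 0.001]
contact_force: [-0.3, -0.2, 1.8]
finger_gap: 0.0258
gripper_force: 52.6
```

Request:
step_arm --deltas '[{"xyz": [0,0,0],"angular": [0,0,0],"gripper": 0.45},{"xyz": [0,0,0],"angular": [0,0,0],"gripper": 0.6},{"xyz": [0,0,0],"angular": [0,0,0],"gripper": 0.6},{"xyz": [0,0,25],"angular": [0,0,0],"gripper": 0.6},{"xyz": [0,0,40],"angular": [0,0,0],"gripper": 0.6},{"xyz": [0,0,40],"angular": [0,0,0],"gripper": 0.6},{"xyz": [0,-30,20],"angular": [0,0,0],"gripper": 0.6},{"xyz": [0,-50,0],"angular": [0,0,0],"gripper": 0.6},{"xyz": [0,-50,0],"angular": [0,0,0],"gripper": 0.6},{"xyz": [0,0,0],"angular": [0,0,0],"gripper": 0.6},{"xyz": [0,0,0],"angular": [0,0,0],"gripper": 0.6}]'

```text
clock: 16.95
tool_pos: [0.302, -0.5248, 0.2057]
ee_rot: [0.86, 0.51, 0.0, -0.001]
contact_force: [-0.2, 0.3, 0.2]
finger_gap: 0.0513
gripper_force: 0.0
```

```bash
python3 -c "
from h import *
st()
a=grab_frame('top')[150:315,180:380,::-1];cv2.imwrite('pics/t3.png',cv2.resize(a,None,fx=3.6,fy=3.6,interpolation=2))"
```

```text
16.95 [0.302, -0.5248, 0.2057] (np.float64(-0.04854790550337859), np.float64(-0.3137041904711616)) [0.86, 0.51, 0.0, -0.001] [-0.2, 0.3, 0.2] 0.05134326445578927 0.0
```

View pics/t3.png

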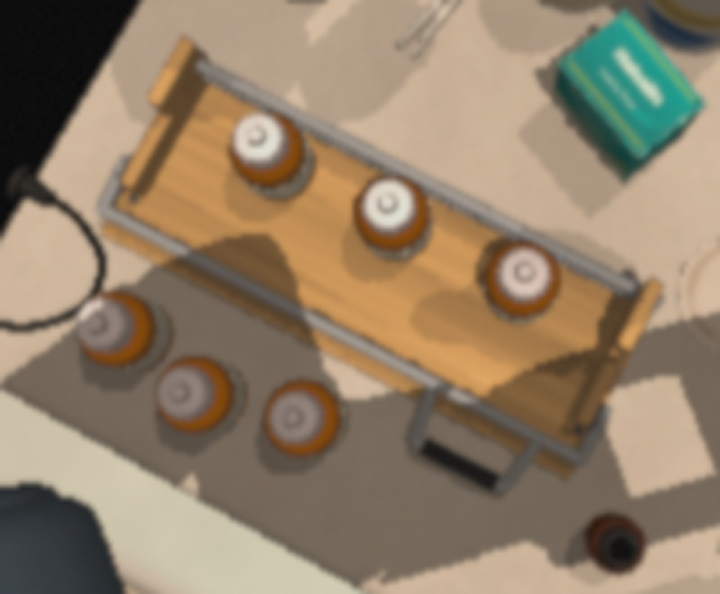

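Request:
step_arm --deltas '[{"xyz": [15,18,0],"angular": [0,0,0],"gripper": 0.6},{"xyz": [30,35,0],"angular": [0,0,0],"gripper": 0.6},{"xyz": [33,38,0],"angular": [0,0,0],"gripper": 0.6},{"xyz": [33,38,0],"angular": [0,0,0],"gripper": 0.6},{"xyz": [25,30,0],"angular": [0,0,0],"gripper": 0.6},{"xyz": [13,16,-10],"angular": [0,0,0],"gripper": 0.6},{"xyz": [4,5,-25],"angular": [0,0,0],"gripper": 0.6},{"xyz": [0,0,-15],"angular": [0,0,0],"gripper": 0.6},{"xyz": [0,0,0],"angular": [0,0,0],"gripper": 0.6},{"xyz": [0,0,0],"angular": [0,0,0],"gripper": 0.6}]'

```text
clock: 18.25
tool_pos: [0.4552, -0.3469, 0.1567]
ee_rot: [0.86, 0.51, 0.0, 0.0]
contact_force: [-0.1, -0.4, -0.2]
finger_gap: 0.0512
gripper_force: 0.0
```

Request:
step_arm --deltas '[{"xyz": [0,2,-20],"angular": [0,0,0],"gripper": 0.6},{"xyz": [0,0,-20],"angular": [0,0,0],"gripper": 0.6},{"xyz": [0,0,-6],"angular": [0,0,0],"gripper": 0.6},{"xyz": [0,0,0],"angular": [0,0,0],"gripper": 0.6},{"xyz": [0,0,0],"angular": [0,0,0],"gripper": 0.2},{"xyz": [0,0,0],"angular": [0,0,0],"gripper": 0.2},{"xyz": [0,0,0],"angular": [0,0,0],"gripper": 0.2},{"xyz": [0,0,2],"angular": [0,0,0],"gripper": 0.2},{"xyz": [0,0,2],"angular": [0,0,0],"gripper": 0.2},{"xyz": [0,0,0],"angular": [0,0,0],"gripper": 0.2}]'

```text
clock: 19.5
tool_pos: [0.4552, -0.3438, 0.1143]
ee_rot: [0.86, 0.51, -0.0, -0.0]
contact_force: [0.8, 0.7, -0.5]
finger_gap: 0.0272
gripper_force: 59.0
```

Request:
step_arm --deltas '[{"xyz": [-4,-7,0],"angular": [0,0,0],"gripper": 0.2},{"xyz": [-6,-11,0],"angular": [0,0,0],"gripper": 0.2},{"xyz": [-6,-11,0],"angular": [0,0,0],"gripper": 0.2},{"xyz": [-2.7,-5.2,0],"angular": [0,0,0],"gripper": 0.2},{"xyz": [0,0,0],"angular": [0,0,0],"gripper": 0.2},{"xyz": [0,0,0],"angular": [0,0,0],"gripper": 0.2}]'

```text
clock: 20.25
tool_pos: [0.4366, -0.3781, 0.1144]
ee_rot: [0.86, 0.51, 0.0, -0.0]
contact_force: [0.4, 0.2, -0.8]
finger_gap: 0.0273
gripper_force: 59.1
```

Request:
step_arm --deltas '[{"xyz": [0,0,-2],"angular": [0,0,0],"gripper": 0.2},{"xyz": [0,0,-2],"angular": [0,0,0],"gripper": 0.2},{"xyz": [0,0,0],"angular": [0,0,0],"gripper": 0.45},{"xyz": [0,0,0],"angular": [0,0,0],"gripper": 0.6},{"xyz": [0,0,0],"angular": [0,0,0],"gripper": 0.6},{"xyz": [0,0,20],"angular": [0,0,0],"gripper": 0.6},{"xyz": [0,0,30],"angular": [0,0,0],"gripper": 0.6},{"xyz": [10,18,0],"angular": [0,0,0],"gripper": 0.6},{"xyz": [20,37,0],"angular": [0,0,0],"gripper": 0.6},{"xyz": [20,37,0],"angular": [0,0,0],"gripper": 0.6},{"xyz": [8,16,0],"angular": [0,0,0],"gripper": 0.6},{"xyz": [0,0,0],"angular": [0,0,0],"gripper": 0.6},{"xyz": [0,0,0],"angular": [0,0,0],"gripper": 0.6}]'

```text
clock: 21.88
tool_pos: [0.4944, -0.2711, 0.1602]
ee_rot: [0.86, 0.51, -0.0, 0.0]
contact_force: [0.5, -0.6, -0.2]
finger_gap: 0.0514
gripper_force: 0.0
```

Request:
step_arm --deltas '[{"xyz": [0,1,-20],"angular": [0,0,0],"gripper": 0.6},{"xyz": [0,0,-22],"angular": [0,0,0],"gripper": 0.6},{"xyz": [0,0,-8],"angular": [0,0,0],"gripper": 0.6},{"xyz": [0,0,0],"angular": [0,0,0],"gripper": 0.6},{"xyz": [0,0,0],"angular": [0,0,0],"gripper": 0.2},{"xyz": [0,0,0],"angular": [0,0,0],"gripper": 0.2},{"xyz": [0,0,0],"angular": [0,0,0],"gripper": 0.2},{"xyz": [0,0,2],"angular": [0,0,0],"gripper": 0.2},{"xyz": [0,0,2],"angular": [0,0,0],"gripper": 0.2},{"xyz": [0,0,0],"angular": [0,0,0],"gripper": 0.2},{"xyz": [4,7,0],"angular": [0,0,0],"gripper": 0.2},{"xyz": [4.5,8,0],"angular": [0,0,0],"gripper": 0.2},{"xyz": [2.1,4.4,0],"angular": [0,0,0],"gripper": 0.2},{"xyz": [0,0,0],"angular": [0,0,0],"gripper": 0.2},{"xyz": [0,0,0],"angular": [0,0,0],"gripper": 0.2}]'

```text
clock: 23.75
tool_pos: [0.5053, -0.2499, 0.1144]
ee_rot: [0.86, 0.51, -0.0, 0.0]
contact_force: [-0.6, 0.6, -1.3]
finger_gap: 0.0274
gripper_force: 59.0
```

Request:
step_arm --deltas '[{"xyz": [0,0,-2],"angular": [0,0,0],"gripper": 0.2},{"xyz": [0,0,-2],"angular": [0,0,0],"gripper": 0.2},{"xyz": [0,0,0],"angular": [0,0,0],"gripper": 0.45},{"xyz": [0,0,0],"angular": [0,0,0],"gripper": 0.6},{"xyz": [0,0,0],"angular": [0,0,0],"gripper": 0.6},{"xyz": [0,0,20],"angular": [0,0,0],"gripper": 0.6},{"xyz": [0,0,30],"angular": [0,0,0],"gripper": 0.6},{"xyz": [8,13,0],"angular": [0,0,0],"gripper": 0.6},{"xyz": [15,25,0],"angular": [0,0,0],"gripper": 0.6},{"xyz": [7.5,12.5,0],"angular": [0,0,0],"gripper": 0.6},{"xyz": [0,0,0],"angular": [0,0,0],"gripper": 0.6},{"xyz": [0,0,0],"angular": [0,0,0],"gripper": 0.6}]'

```text
clock: 25.25
tool_pos: [0.5355, -0.1996, 0.16]
ee_rot: [0.86, 0.51, -0.0, -0.0]
contact_force: [0.0, -0.3, 0.2]
finger_gap: 0.0513
gripper_force: 0.0
```

Request:
step_arm --deltas '[{"xyz": [0,0,-20],"angular": [0,0,0],"gripper": 0.6},{"xyz": [0,0,-22],"angular": [0,0,0],"gripper": 0.6},{"xyz": [0,0,-8],"angular": [0,0,0],"gripper": 0.6},{"xyz": [0,0,0],"angular": [0,0,0],"gripper": 0.6},{"xyz": [0,0,0],"angular": [0,0,0],"gripper": 0.2},{"xyz": [0,0,0],"angular": [0,0,0],"gripper": 0.2},{"xyz": [0,0,0],"angular": [0,0,0],"gripper": 0.2},{"xyz": [0,0,2],"angular": [0,0,0],"gripper": 0.2},{"xyz": [0,0,2],"angular": [0,0,0],"gripper": 0.2},{"xyz": [0,0,0],"angular": [0,0,0],"gripper": 0.2},{"xyz": [4,7,0],"angular": [0,0,0],"gripper": 0.2},{"xyz": [6,11,0],"angular": [0,0,0],"gripper": 0.2},{"xyz": [6,11,0],"angular": [0,0,0],"gripper": 0.2},{"xyz": [2.2,4.3,0],"angular": [0,0,0],"gripper": 0.2},{"xyz": [0,0,0],"angular": [0,0,0],"gripper": 0.2},{"xyz": [0,0,0],"angular": [0,0,0],"gripper": 0.2}]'

```text
clock: 27.25
tool_pos: [0.5539, -0.1662, 0.1144]
ee_rot: [0.86, 0.51, -0.0, 0.0]
contact_force: [-0.2, -0.1, -0.2]
finger_gap: 0.0274
gripper_force: 59.1
```

Request:
step_arm --deltas '[{"xyz": [0,0,-2],"angular": [0,0,0],"gripper": 0.2},{"xyz": [0,0,-2],"angular": [0,0,0],"gripper": 0.2},{"xyz": [0,0,0],"angular": [0,0,0],"gripper": 0.45},{"xyz": [0,0,0],"angular": [0,0,0],"gripper": 0.6},{"xyz": [0,0,0],"angular": [0,0,0],"gripper": 0.6},{"xyz": [0,0,30],"angular": [0,0,0],"gripper": 0.6},{"xyz": [0,0,50],"angular": [0,0,0],"gripper": 0.6},{"xyz": [-15,-10,10],"angular": [0,0,0],"gripper": 0.6},{"xyz": [-40,-30,0],"angular": [0,0,0],"gripper": 0.6},{"xyz": [-40,-45,0],"angular": [0,0,0],"gripper": 0.6},{"xyz": [-40,-45,0],"angular": [0,0,0],"gripper": 0.6},{"xyz": [-40,-45,0],"angular": [0,0,0],"gripper": 0.6},{"xyz": [-20,-40,0],"angular": [0,0,0],"gripper": 0.6},{"xyz": [0,-20,0],"angular": [0,0,0],"gripper": 0.6}]'

```text
clock: 29.0
tool_pos: [0.3568, -0.4028, 0.1998]
ee_rot: [0.861, 0.508, -0.0, -0.001]
contact_force: [0.0, -1.3, 0.6]
finger_gap: 0.0515
gripper_force: 0.0
```

```bash
python3 -c "
from h import *
st()
a=grab_frame('top')[150:315,180:380,::-1];cv2.imwrite('pics/t4.png',cv2.resize(a,None,fx=3.6,fy=3.6,interpolation=2))"
```

```text
29.0 [0.3568, -0.4028, 0.1998] (np.float64(-0.05898911238428771), np.float64(-0.1803546774179487)) [0.861, 0.508, -0.0, -0.001] [0.0, -1.3, 0.6] 0.05145496564667525 0.0
```

View pics/t4.png

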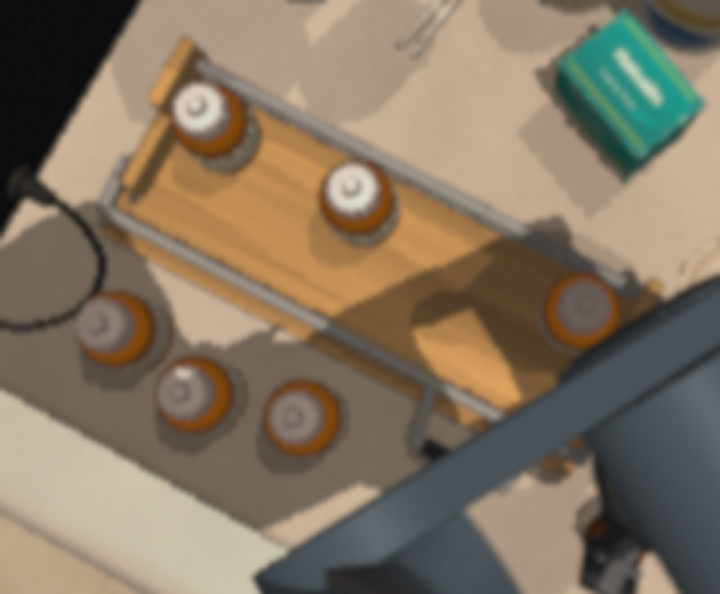

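```bash
python3 -c "
from h import *
np.set_printoptions(precision=4,suppress=True)
for n,u,v,z in (('L',197,105,.124),('M',352,187,.124),('R',587,306,.124),('A',100,325,.116),('B',181,393,.116),('C',293,417,.116)):
    p=onz('top',180+u/3.6,150+v/3.6,z);print(n,p[:2],np.array(RK(p)))
for y in (.0729,-.0243,-.0729):print(y,W(0,y))"
```

```text
L [ 0.5532 -0.1665] [0.0001 0.1212]
M [ 0.5051 -0.2516] [-0.0013  0.0235]
R [ 0.4364 -0.3786] [-0.0007 -0.1209]
A [ 0.4335 -0.112 ] [-0.1311  0.1116]
B [ 0.3954 -0.1563] [-0.1433  0.0545]
C [ 0.3808 -0.2171] [-0.1269 -0.0059]
0.0729 [ 0.53   -0.2088]
-0.0243 [ 0.4833 -0.2941]
-0.0729 [ 0.46   -0.3368]
```

Request:
step_arm --deltas '[{"xyz": [2,18,0],"angular": [0,0,0],"gripper": 0.6},{"xyz": [5,38,0],"angular": [0,0,0],"gripper": 0.6},{"xyz": [6,45,0],"angular": [0,0,0],"gripper": 0.6},{"xyz": [6,45,0],"angular": [0,0,0],"gripper": 0.6},{"xyz": [4,30,0],"angular": [0,0,0],"gripper": 0.6},{"xyz": [1,9,-10],"angular": [0,0,0],"gripper": 0.6},{"xyz": [0,0,-25],"angular": [0,0,0],"gripper": 0.6},{"xyz": [0,0,-15],"angular": [0,0,0],"gripper": 0.6},{"xyz": [0,0,0],"angular": [0,0,0],"gripper": 0.6},{"xyz": [0,0,0],"angular": [0,0,0],"gripper": 0.6}]'

```text
clock: 30.3
tool_pos: [0.3831, -0.216, 0.1505]
ee_rot: [0.86, 0.51, -0.0, -0.0]
contact_force: [-0.1, 0.0, 0.1]
finger_gap: 0.0509
gripper_force: 0.0
```

Request:
step_arm --deltas '[{"xyz": [-2.3,-1.5,-15],"angular": [0,0,0],"gripper": 0.6},{"xyz": [0,0,-25],"angular": [0,0,0],"gripper": 0.6},{"xyz": [0,0,-8],"angular": [0,0,0],"gripper": 0.6},{"xyz": [0,0,0],"angular": [0,0,0],"gripper": 0.6},{"xyz": [0,0,0],"angular": [0,0,0],"gripper": 0.2},{"xyz": [0,0,0],"angular": [0,0,0],"gripper": 0.2},{"xyz": [0,0,0],"angular": [0,0,0],"gripper": 0.2},{"xyz": [0,0,0],"angular": [0,0,0],"gripper": 0.2}]'

```text
clock: 31.3
tool_pos: [0.3809, -0.2178, 0.1033]
ee_rot: [0.86, 0.51, 0.0, 0.001]
contact_force: [-1.6, 0.2, 6.5]
finger_gap: 0.0276
gripper_force: 58.8
```

Request:
step_arm --deltas '[{"xyz": [0,0,10],"angular": [0,0,0],"gripper": 0.2},{"xyz": [0,0,30],"angular": [0,0,0],"gripper": 0.2},{"xyz": [0,0,30],"angular": [0,0,0],"gripper": 0.2},{"xyz": [5,-20,0],"angular": [0,0,0],"gripper": 0.2},{"xyz": [10,-35,0],"angular": [0,0,0],"gripper": 0.2},{"xyz": [16,-35,0],"angular": [0,0,0],"gripper": 0.2},{"xyz": [23,-20,0],"angular": [0,0,0],"gripper": 0.2},{"xyz": [18,-8,0],"angular": [0,0,0],"gripper": 0.2},{"xyz": [6,0,0],"angular": [0,0,0],"gripper": 0.2},{"xyz": [0,0,0],"angular": [0,0,0],"gripper": 0.2},{"xyz": [0,0,0],"angular": [0,0,0],"gripper": 0.2}]'

```text
clock: 32.67
tool_pos: [0.4578, -0.3348, 0.172]
ee_rot: [0.86, 0.51, -0.0, -0.001]
contact_force: [-0.9, 0.0, -1.3]
finger_gap: 0.0276
gripper_force: 59.6
```

Request:
step_arm --deltas '[{"xyz": [1.2,-1.2,-10],"angular": [0,0,0],"gripper": 0.2},{"xyz": [0,0,-25],"angular": [0,0,0],"gripper": 0.2},{"xyz": [0,0,-15],"angular": [0,0,0],"gripper": 0.2},{"xyz": [0,0,-6],"angular": [0,0,0],"gripper": 0.2},{"xyz": [0,0,-3],"angular": [0,0,0],"gripper": 0.2},{"xyz": [0,0,0],"angular": [0,0,0],"gripper": 0.2}]'

```text
clock: 33.42
tool_pos: [0.4601, -0.337, 0.1137]
ee_rot: [0.86, 0.51, 0.0, 0.0]
contact_force: [0.2, 0.3, -1.8]
finger_gap: 0.0273
gripper_force: 59.6
```

Request:
step_arm --deltas '[{"xyz": [0,0,-2],"angular": [0,0,0],"gripper": 0.2},{"xyz": [0,0,0],"angular": [0,0,0],"gripper": 0.2},{"xyz": [0,0,0],"angular": [0,0,0],"gripper": 0.45},{"xyz": [0,0,0],"angular": [0,0,0],"gripper": 0.6},{"xyz": [0,0,0],"angular": [0,0,0],"gripper": 0.6},{"xyz": [0,0,30],"angular": [0,0,0],"gripper": 0.6},{"xyz": [0,0,40],"angular": [0,0,0],"gripper": 0.6},{"xyz": [-8,20,15],"angular": [0,0,0],"gripper": 0.6},{"xyz": [-15,40,0],"angular": [0,0,0],"gripper": 0.6},{"xyz": [-16,45,0],"angular": [0,0,0],"gripper": 0.6},{"xyz": [-15,43,0],"angular": [0,0,0],"gripper": 0.6},{"xyz": [-8,23,0],"angular": [0,0,0],"gripper": 0.6},{"xyz": [-3,9.5,0],"angular": [0,0,0],"gripper": 0.6},{"xyz": [0,0,-25],"angular": [0,0,0],"gripper": 0.6},{"xyz": [0,0,-20],"angular": [0,0,0],"gripper": 0.6},{"xyz": [0,0,0],"angular": [0,0,0],"gripper": 0.6},{"xyz": [0,0,0],"angular": [0,0,0],"gripper": 0.6}]'

```text
clock: 35.55
tool_pos: [0.3956, -0.1571, 0.1518]
ee_rot: [0.86, 0.51, 0.0, 0.001]
contact_force: [-0.1, 0.4, 0.3]
finger_gap: 0.0514
gripper_force: 0.0
```

```bash
python3 -c "
from h import *
st()
a=grab_frame('scene')[140:270,200:380,::-1];cv2.imwrite('pics/t5.png',cv2.resize(a,None,fx=4.4,fy=4.4,interpolation=2))"
```

```text
35.55 [0.3956, -0.1571, 0.1518] (np.float64(-0.1427385036939772), np.float64(0.05388458881798298)) [0.86, 0.51, 0.0, 0.001] [-0.1, 0.4, 0.3] 0.05136631263664488 0.0
```

View pics/t5.png

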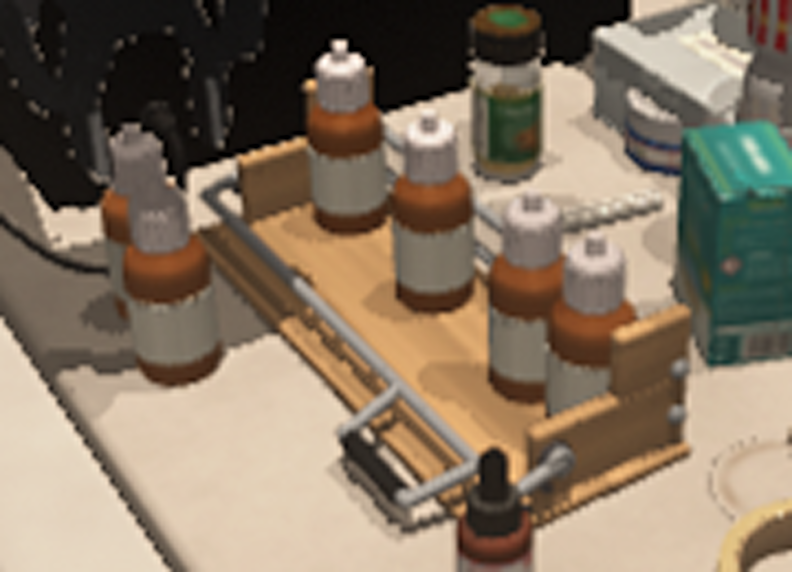

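Request:
step_arm --deltas '[{"xyz": [0,0.8,-15],"angular": [0,0,0],"gripper": 0.6},{"xyz": [0,0,-25],"angular": [0,0,0],"gripper": 0.6},{"xyz": [0,0,-8.5],"angular": [0,0,0],"gripper": 0.6},{"xyz": [0,0,0],"angular": [0,0,0],"gripper": 0.6},{"xyz": [0,0,0],"angular": [0,0,0],"gripper": 0.2},{"xyz": [0,0,0],"angular": [0,0,0],"gripper": 0.2},{"xyz": [0,0,0],"angular": [0,0,0],"gripper": 0.2},{"xyz": [0,0,0],"angular": [0,0,0],"gripper": 0.2}]'

```text
clock: 36.6
tool_pos: [0.3952, -0.1558, 0.1039]
ee_rot: [0.86, 0.51, 0.0, 0.001]
contact_force: [-0.8, 1.2, 6.7]
finger_gap: 0.0274
gripper_force: 58.9
```

Request:
step_arm --deltas '[{"xyz": [0,0,10],"angular": [0,0,0],"gripper": 0.2},{"xyz": [0,0,30],"angular": [0,0,0],"gripper": 0.2},{"xyz": [0,0,30],"angular": [0,0,0],"gripper": 0.2},{"xyz": [5,-18,10],"angular": [0,0,0],"gripper": 0.2},{"xyz": [10,-32,0],"angular": [0,0,0],"gripper": 0.2},{"xyz": [11,-33,0],"angular": [0,0,0],"gripper": 0.2},{"xyz": [9,-26.5,0],"angular": [0,0,0],"gripper": 0.2},{"xyz": [18,-10,0],"angular": [0,0,0],"gripper": 0.2},{"xyz": [22,-11,0],"angular": [0,0,0],"gripper": 0.2},{"xyz": [10,-6,0],"angular": [0,0,0],"gripper": 0.2},{"xyz": [2,-1,0],"angular": [0,0,0],"gripper": 0.2},{"xyz": [0,0,0],"angular": [0,0,0],"gripper": 0.2},{"xyz": [0,0,0],"angular": [0,0,0],"gripper": 0.2}]'

```text
clock: 38.22
tool_pos: [0.4811, -0.2923, 0.1829]
ee_rot: [0.86, 0.51, -0.0, -0.001]
contact_force: [0.9, 0.3, -1.5]
finger_gap: 0.0273
gripper_force: 59.4
```

Request:
step_arm --deltas '[{"xyz": [1,-1.2,-15],"angular": [0,0,0],"gripper": 0.2},{"xyz": [0,0,-20],"angular": [0,0,0],"gripper": 0.2},{"xyz": [0,0,-15],"angular": [0,0,0],"gripper": 0.2},{"xyz": [0,0,-10],"angular": [0,0,0],"gripper": 0.2},{"xyz": [0,0,-5],"angular": [0,0,0],"gripper": 0.2},{"xyz": [0,0,-3],"angular": [0,0,0],"gripper": 0.2},{"xyz": [0,0,0],"angular": [0,0,0],"gripper": 0.2}]'

```text
clock: 39.1
tool_pos: [0.483, -0.2943, 0.1151]
ee_rot: [0.86, 0.51, 0.0, 0.0]
contact_force: [-1.0, 0.4, -1.1]
finger_gap: 0.0271
gripper_force: 59.4
```

Now release and go to A (0.4335, -0.112).

Request:
step_arm --deltas '[{"xyz": [0,0,-3],"angular": [0,0,0],"gripper": 0.2},{"xyz": [0,0,0],"angular": [0,0,0],"gripper": 0.2},{"xyz": [0,0,0],"angular": [0,0,0],"gripper": 0.45},{"xyz": [0,0,0],"angular": [0,0,0],"gripper": 0.6},{"xyz": [0,0,0],"angular": [0,0,0],"gripper": 0.6},{"xyz": [0,0,30],"angular": [0,0,0],"gripper": 0.6},{"xyz": [0,0,40],"angular": [0,0,0],"gripper": 0.6},{"xyz": [-5,18,15],"angular": [0,0,0],"gripper": 0.6},{"xyz": [-11,40,0],"angular": [0,0,0],"gripper": 0.6},{"xyz": [-12,45,0],"angular": [0,0,0],"gripper": 0.6},{"xyz": [-12,45,0],"angular": [0,0,0],"gripper": 0.6},{"xyz": [-6,24,0],"angular": [0,0,0],"gripper": 0.6},{"xyz": [-3,10,0],"angular": [0,0,0],"gripper": 0.6},{"xyz": [0,0,-25],"angular": [0,0,0],"gripper": 0.6},{"xyz": [0,0,-20],"angular": [0,0,0],"gripper": 0.6},{"xyz": [0,0,0],"angular": [0,0,0],"gripper": 0.6},{"xyz": [0,0,0],"angular": [0,0,0],"gripper": 0.6}]'

```text
clock: 41.22
tool_pos: [0.4341, -0.1125, 0.1522]
ee_rot: [0.86, 0.51, 0.0, 0.0]
contact_force: [0.5, 0.4, 0.2]
finger_gap: 0.0511
gripper_force: 0.0
```

```bash
python3 -c "
from h import *
st()
a=grab_frame('scene')[140:270,200:380,::-1];cv2.imwrite('pics/t6.png',cv2.resize(a,None,fx=4.4,fy=4.4,interpolation=2))"
```

```text
41.23 [0.4341, -0.1125, 0.1522] (np.float64(-0.13024825458328224), np.float64(0.11149090552835358)) [0.86, 0.51, 0.0, 0.0] [0.5, 0.4, 0.2] 0.051130622620275755 0.0
```

View pics/t6.png

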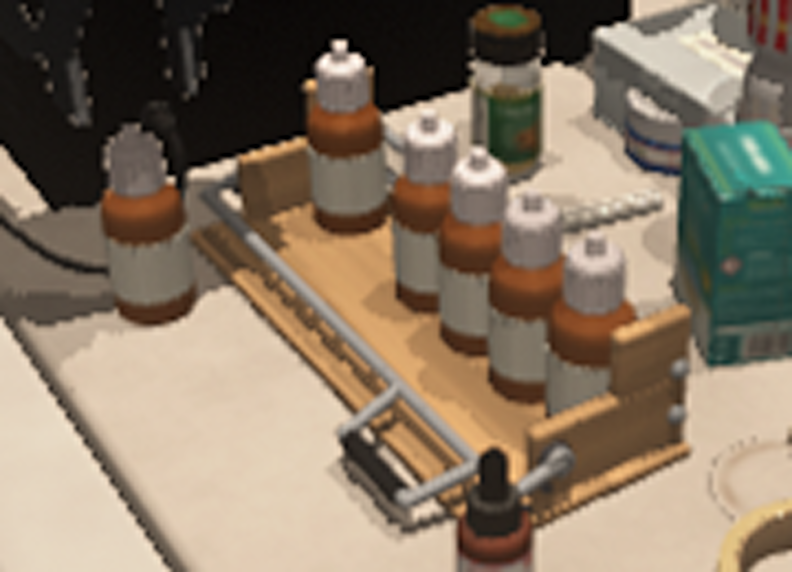

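Request:
step_arm --deltas '[{"xyz": [-0.4,0.6,-15],"angular": [0,0,0],"gripper": 0.6},{"xyz": [0,0,-25],"angular": [0,0,0],"gripper": 0.6},{"xyz": [0,0,-8.5],"angular": [0,0,0],"gripper": 0.6},{"xyz": [0,0,0],"angular": [0,0,0],"gripper": 0.6},{"xyz": [0,0,0],"angular": [0,0,0],"gripper": 0.2},{"xyz": [0,0,0],"angular": [0,0,0],"gripper": 0.2},{"xyz": [0,0,0],"angular": [0,0,0],"gripper": 0.2},{"xyz": [0,0,0],"angular": [0,0,0],"gripper": 0.2}]'

```text
clock: 42.28
tool_pos: [0.4338, -0.1117, 0.1043]
ee_rot: [0.86, 0.51, 0.0, 0.001]
contact_force: [-1.8, 1.3, 6.7]
finger_gap: 0.0276
gripper_force: 58.9
```

Request:
step_arm --deltas '[{"xyz": [0,0,10],"angular": [0,0,0],"gripper": 0.2},{"xyz": [0,0,30],"angular": [0,0,0],"gripper": 0.2},{"xyz": [0,0,30],"angular": [0,0,0],"gripper": 0.2},{"xyz": [8,-13,10],"angular": [0,0,0],"gripper": 0.2},{"xyz": [17,-27,0],"angular": [0,0,0],"gripper": 0.2},{"xyz": [18,-29,0],"angular": [0,0,0],"gripper": 0.2},{"xyz": [18,-10,0],"angular": [0,0,0],"gripper": 0.2},{"xyz": [22,-11,0],"angular": [0,0,0],"gripper": 0.2},{"xyz": [10,-6,0],"angular": [0,0,0],"gripper": 0.2},{"xyz": [2,-1,0],"angular": [0,0,0],"gripper": 0.2},{"xyz": [0,0,0],"angular": [0,0,0],"gripper": 0.2},{"xyz": [0,0,0],"angular": [0,0,0],"gripper": 0.2}]'

```text
clock: 43.78
tool_pos: [0.5276, -0.2079, 0.1834]
ee_rot: [0.86, 0.51, -0.0, -0.001]
contact_force: [1.1, -0.5, -1.7]
finger_gap: 0.0274
gripper_force: 59.5
```

Request:
step_arm --deltas '[{"xyz": [1,-0.7,-15],"angular": [0,0,0],"gripper": 0.2},{"xyz": [0,0,-20],"angular": [0,0,0],"gripper": 0.2},{"xyz": [0,0,-15],"angular": [0,0,0],"gripper": 0.2},{"xyz": [0,0,-10],"angular": [0,0,0],"gripper": 0.2},{"xyz": [0,0,-5],"angular": [0,0,0],"gripper": 0.2},{"xyz": [0,0,-3],"angular": [0,0,0],"gripper": 0.2},{"xyz": [0,0,-2.5],"angular": [0,0,0],"gripper": 0.2},{"xyz": [0,0,0],"angular": [0,0,0],"gripper": 0.2}]'

```text
clock: 44.78
tool_pos: [0.5296, -0.2094, 0.1132]
ee_rot: [0.86, 0.51, 0.0, 0.0]
contact_force: [-0.1, -0.3, -2.8]
finger_gap: 0.0274
gripper_force: 59.5
```

Request:
step_arm --deltas '[{"xyz": [0,0,-1],"angular": [0,0,0],"gripper": 0.2},{"xyz": [0,0,0],"angular": [0,0,0],"gripper": 0.45},{"xyz": [0,0,0],"angular": [0,0,0],"gripper": 0.6},{"xyz": [0,0,0],"angular": [0,0,0],"gripper": 0.6},{"xyz": [0,0,30],"angular": [0,0,0],"gripper": 0.6},{"xyz": [0,0,40],"angular": [0,0,0],"gripper": 0.6},{"xyz": [-18,-10,15],"angular": [0,0,0],"gripper": 0.5},{"xyz": [-38,-20,0],"angular": [0,0,0],"gripper": 0.25},{"xyz": [-44,-24,0],"angular": [0,0,0],"gripper": 0.25},{"xyz": [-44,-24,0],"angular": [0,0,0],"gripper": 0.25},{"xyz": [-24,-13,0],"angular": [0,0,0],"gripper": 0.25},{"xyz": [-12,-7,0],"angular": [0,0,0],"gripper": 0.25},{"xyz": [0,0,-30],"angular": [0,0,0],"gripper": 0.25},{"xyz": [0,0,-45],"angular": [0,0,0],"gripper": 0.25},{"xyz": [0,0,-35],"angular": [0,0,0],"gripper": 0.25},{"xyz": [0,0,0],"angular": [0,0,0],"gripper": 0.25},{"xyz": [0,0,0],"angular": [0,0,0],"gripper": 0.25}]'

```text
clock: 46.9
tool_pos: [0.3498, -0.3075, 0.0876]
ee_rot: [0.86, 0.51, 0.0, 0.0]
contact_force: [0.5, 0.0, -0.5]
finger_gap: 0.0214
gripper_force: 0.0
```

```bash
python3 -c "
from h import *
st()
a=grab_frame('top')[150:315,180:380,::-1];cv2.imwrite('pics/t7.png',cv2.resize(a,None,fx=3.6,fy=3.6,interpolation=2))"
```

```text
46.9 [0.3498, -0.3075, 0.0876] (np.float64(-0.1108075707012178), np.float64(-0.10011355199380334)) [0.86, 0.51, 0.0, 0.0] [0.5, 0.0, -0.5] 0.021438542147379957 0.0
```

View pics/t7.png

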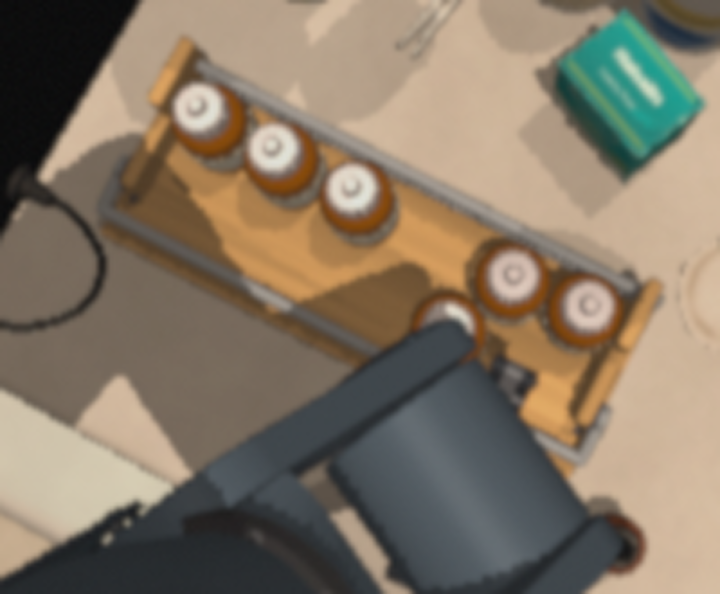

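The bottle I put second from the middle (B) has been knocked forward, to about (450,320) in the crop. I'll back off and look.

Request:
step_arm --deltas '[{"xyz": [0,0,30],"angular": [0,0,0],"gripper": 0.25},{"xyz": [0,0,45],"angular": [0,0,0],"gripper": 0.4},{"xyz": [0,0,40],"angular": [0,0,0],"gripper": 0.6},{"xyz": [-5,-30,0],"angular": [0,0,0],"gripper": 0.6},{"xyz": [-10,-50,0],"angular": [0,0,0],"gripper": 0.6},{"xyz": [-10,-50,0],"angular": [0,0,0],"gripper": 0.6},{"xyz": [-10,-50,0],"angular": [0,0,0],"gripper": 0.6},{"xyz": [0,0,0],"angular": [0,0,0],"gripper": 0.6}]'

```text
clock: 47.95
tool_pos: [0.3139, -0.492, 0.2042]
ee_rot: [0.861, 0.509, -0.001, 0.004]
contact_force: [0.2, -0.2, 0.2]
finger_gap: 0.051
gripper_force: 0.0
```

```bash
python3 -c "
from h import *
st()
a=grab_frame('top')[150:280,200:370,::-1];b=grab_frame('scene')[150:280,240:370,::-1]
f=lambda i:cv2.resize(i,None,fx=4,fy=4,interpolation=2)
cv2.imwrite('pics/t8.png',f(a)); cv2.imwrite('pics/t9.png',f(b))"
```

```text
47.95 [0.3139, -0.492, 0.2042] (np.float64(-0.05381255842261015), np.float64(-0.27914342276804527)) [0.861, 0.509, -0.001, 0.004] [0.2, -0.2, 0.2] 0.051012329213897284 0.0
```

View pics/t8.png

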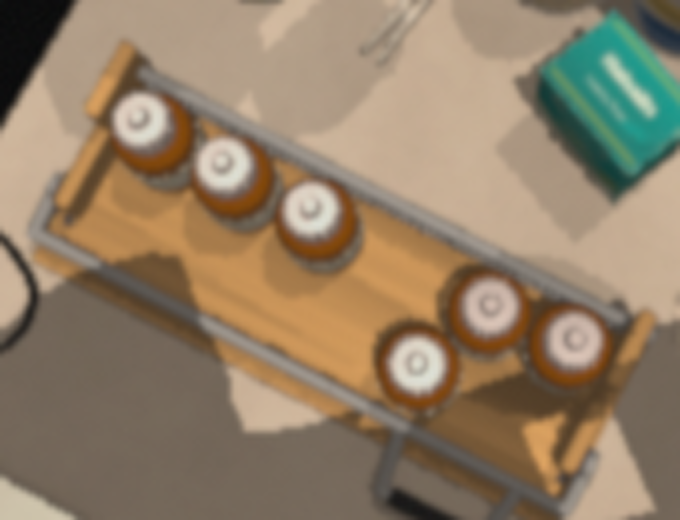

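View pics/t9.png

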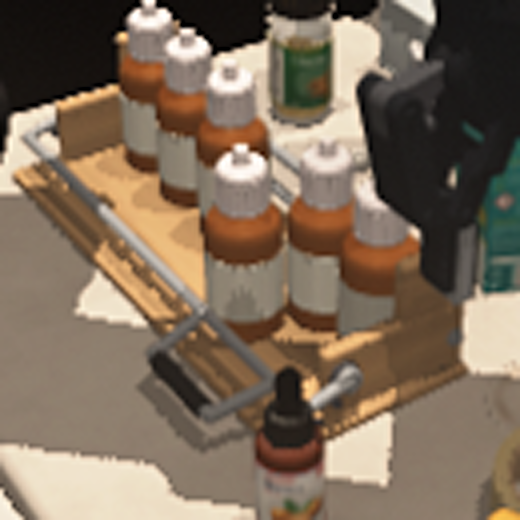

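```bash
python3 -c "
from h import *
np.set_printoptions(precision=4,suppress=True)
for u,v in ((139,118),(222,163),(310,208),(490,305),(574,339),(417,363)):
    p=onz('top',200+u/4,150+v/4,.124);print(p[:2],np.array(RK(p)))
print(tri((304.25,240.75),(300,187.5)))"
```

```text
[ 0.5525 -0.1665] [-0.0005  0.1208]
[ 0.5287 -0.2077] [-0.0016  0.0733]
[ 0.5051 -0.251 ] [-0.0016  0.0239]
[ 0.4546 -0.3388] [-0.0038 -0.0772]
[ 0.4368 -0.3795] [ 0.0001 -0.1215]
[ 0.4271 -0.3022] [-0.0455 -0.0584]
(array([ 0.4274, -0.3025,  0.1224]), np.float64(0.0006809677705854402))
```

Request:
step_arm --deltas '[{"xyz": [10,18,0],"angular": [0,0,0],"gripper": 0.5},{"xyz": [22,36,0],"angular": [0,0,0.1],"gripper": 0.5},{"xyz": [26,43,0],"angular": [0,0,0.1],"gripper": 0.5},{"xyz": [26,43,0],"angular": [0,0,0.1],"gripper": 0.5},{"xyz": [18,31,0],"angular": [0,0,0.1],"gripper": 0.5},{"xyz": [9,14,0],"angular": [0,0,0],"gripper": 0.5},{"xyz": [2,4,-20],"angular": [0,0,0],"gripper": 0.5},{"xyz": [0,0,-20],"angular": [0,0,0],"gripper": 0.5},{"xyz": [0,0,0],"angular": [0,0,0],"gripper": 0.5},{"xyz": [0,0,0],"angular": [0,0,0],"gripper": 0.5}]'

```text
clock: 49.3
tool_pos: [0.4276, -0.2984, 0.1625]
ee_rot: [0.742, 0.671, -0.0, 0.0]
contact_force: [0.1, 0.4, -0.1]
finger_gap: 0.0427
gripper_force: 0.0
```

Request:
step_arm --deltas '[{"xyz": [-0.3,-3.9,-8],"angular": [0,0,0],"gripper": 0.5},{"xyz": [0,0,-20],"angular": [0,0,0],"gripper": 0.5},{"xyz": [0,0,-16],"angular": [0,0,0],"gripper": 0.5},{"xyz": [0,0,-6],"angular": [0,0,0],"gripper": 0.5},{"xyz": [0,0,0],"angular": [0,0,0],"gripper": 0.5},{"xyz": [0,0,0],"angular": [0,0,0],"gripper": 0.2},{"xyz": [0,0,0],"angular": [0,0,0],"gripper": 0.2},{"xyz": [0,0,0],"angular": [0,0,0],"gripper": 0.2},{"xyz": [0,0,0],"angular": [0,0,0],"gripper": 0.2}]'

```text
clock: 50.42
tool_pos: [0.4276, -0.3026, 0.1125]
ee_rot: [0.742, 0.671, 0.0, 0.001]
contact_force: [0.3, 0.5, 2.9]
finger_gap: 0.0275
gripper_force: 59.3
```

Request:
step_arm --deltas '[{"xyz": [0,0,10],"angular": [0,0,0],"gripper": 0.2},{"xyz": [0,0,30],"angular": [0,0,0],"gripper": 0.2},{"xyz": [0,0,30],"angular": [0,0,-0.1],"gripper": 0.2},{"xyz": [0,10,10],"angular": [0,0,-0.1],"gripper": 0.2},{"xyz": [10,15,0],"angular": [0,0,-0.1],"gripper": 0.2},{"xyz": [20,-4,0],"angular": [0,0,-0.1],"gripper": 0.2},{"xyz": [16,-8,0],"angular": [0,0,0],"gripper": 0.2},{"xyz": [8,-5.5,0],"angular": [0,0,0],"gripper": 0.2},{"xyz": [0,0,0],"angular": [0,0,0],"gripper": 0.2},{"xyz": [0,0,0],"angular": [0,0,0],"gripper": 0.2}]'

```text
clock: 51.68
tool_pos: [0.4802, -0.2941, 0.1917]
ee_rot: [0.86, 0.51, -0.0, -0.001]
contact_force: [-0.4, 0.1, -1.6]
finger_gap: 0.0273
gripper_force: 59.5
```

Request:
step_arm --deltas '[{"xyz": [1.2,-1,-15],"angular": [0,0,0],"gripper": 0.2},{"xyz": [0,0,-25],"angular": [0,0,0],"gripper": 0.2},{"xyz": [0,0,-20],"angular": [0,0,0],"gripper": 0.2},{"xyz": [0,0,-10],"angular": [0,0,0],"gripper": 0.2},{"xyz": [0,0,-5],"angular": [0,0,0],"gripper": 0.2},{"xyz": [0,0,-3],"angular": [0,0,0],"gripper": 0.2},{"xyz": [0,0,0],"angular": [0,0,0],"gripper": 0.2},{"xyz": [0,0,0],"angular": [0,0,0],"gripper": 0.2}]'

```text
clock: 52.68
tool_pos: [0.4826, -0.2959, 0.1145]
ee_rot: [0.86, 0.51, 0.0, 0.001]
contact_force: [-0.3, 0.0, -2.1]
finger_gap: 0.0271
gripper_force: 59.5
```

Request:
step_arm --deltas '[{"xyz": [0,0,-2.2],"angular": [0,0,0],"gripper": 0.2},{"xyz": [0,0,0],"angular": [0,0,0],"gripper": 0.2},{"xyz": [0,0,0],"angular": [0,0,0],"gripper": 0.45},{"xyz": [0,0,0],"angular": [0,0,0],"gripper": 0.6},{"xyz": [0,0,0],"angular": [0,0,0],"gripper": 0.6},{"xyz": [0,0,25],"angular": [0,0,0],"gripper": 0.6},{"xyz": [0,0,25],"angular": [0,0,0],"gripper": 0.6},{"xyz": [-8,-14,0],"angular": [0,0,0],"gripper": 0.6},{"xyz": [-12,-22,0],"angular": [0,0,0],"gripper": 0.6},{"xyz": [-5,-8,0],"angular": [0,0,0],"gripper": 0.6},{"xyz": [0,0,0],"angular": [0,0,0],"gripper": 0.6},{"xyz": [0,0,0],"angular": [0,0,0],"gripper": 0.6}]'

```text
clock: 54.18
tool_pos: [0.4572, -0.3391, 0.1613]
ee_rot: [0.86, 0.51, 0.0, -0.001]
contact_force: [0.2, 0.3, 0.3]
finger_gap: 0.0512
gripper_force: 0.0
```

Request:
step_arm --deltas '[{"xyz": [0,0,-20],"angular": [0,0,0],"gripper": 0.6},{"xyz": [0,0,-22],"angular": [0,0,0],"gripper": 0.6},{"xyz": [0,0,-7],"angular": [0,0,0],"gripper": 0.6},{"xyz": [0,0,0],"angular": [0,0,0],"gripper": 0.6},{"xyz": [0,0,0],"angular": [0,0,0],"gripper": 0.2},{"xyz": [0,0,0],"angular": [0,0,0],"gripper": 0.2},{"xyz": [0,0,0],"angular": [0,0,0],"gripper": 0.2},{"xyz": [0,0,2],"angular": [0,0,0],"gripper": 0.2},{"xyz": [1.8,1.9,0],"angular": [0,0,0],"gripper": 0.2},{"xyz": [0,0,0],"angular": [0,0,0],"gripper": 0.2},{"xyz": [0,0,-2],"angular": [0,0,0],"gripper": 0.2},{"xyz": [0,0,0],"angular": [0,0,0],"gripper": 0.2},{"xyz": [0,0,0],"angular": [0,0,0],"gripper": 0.45},{"xyz": [0,0,0],"angular": [0,0,0],"gripper": 0.6},{"xyz": [0,0,0],"angular": [0,0,0],"gripper": 0.6},{"xyz": [0,0,30],"angular": [0,0,0],"gripper": 0.6},{"xyz": [0,0,40],"angular": [0,0,0],"gripper": 0.6},{"xyz": [0,0,15],"angular": [0,0,0],"gripper": 0.6},{"xyz": [0,0,0],"angular": [0,0,0],"gripper": 0.6}]'

```text
clock: 56.55
tool_pos: [0.4595, -0.3381, 0.1985]
ee_rot: [0.86, 0.51, 0.0, 0.001]
contact_force: [-0.2, 0.2, 0.3]
finger_gap: 0.0513
gripper_force: 0.0
```

Request:
step_arm --deltas '[{"xyz": [-15,4,0],"angular": [0,0,0],"gripper": 0.25},{"xyz": [-35,10,0],"angular": [0,0,0],"gripper": 0.25},{"xyz": [-36,10,0],"angular": [0,0,0],"gripper": 0.25},{"xyz": [-18,5,0],"angular": [0,0,0],"gripper": 0.25},{"xyz": [-6,2,0],"angular": [0,0,0],"gripper": 0.25},{"xyz": [0,0,-30],"angular": [0,0,0],"gripper": 0.25},{"xyz": [0,0,-45],"angular": [0,0,0],"gripper": 0.25},{"xyz": [0,0,-35],"angular": [0,0,0],"gripper": 0.25},{"xyz": [0,0,0],"angular": [0,0,0],"gripper": 0.25},{"xyz": [0,0,0],"angular": [0,0,0],"gripper": 0.25}]'

```text
clock: 57.8
tool_pos: [0.3495, -0.3071, 0.0881]
ee_rot: [0.86, 0.51, 0.0, 0.0]
contact_force: [-0.7, -1.2, 0.5]
finger_gap: 0.0213
gripper_force: 0.0
```

```bash
python3 -c "
from h import *
st()
a=grab_frame('top');h=cv2.cvtColor(a,cv2.COLOR_RGB2HSV)
m=((h[...,1]<70)&(h[...,2]>140)).astype(np.uint8)
n,l,s,c=cv2.connectedComponentsWithStats(m)
for i in range(1,n):
    p=onz('top',*c[i],.114);r=RK(p)
    if abs(r[0])<.12 and abs(r[1])<.15 and s[i,4]>25: print(s[i,4],np.round(r,4))
"
```

```text
57.8 [0.3495, -0.3071, 0.0881] (np.float64(-0.11126595332226728), np.float64(-0.09985358307392236)) [0.86, 0.51, 0.0, 0.0] [-0.7, -1.2, 0.5] 0.021331598348512306 0.0
160 [0.0003 0.1233]
161 [-0.0006  0.0754]
160 [-0.0006  0.0255]
161 [ 0.0008 -0.0256]
150 [-0.0029 -0.0738]
33 [-0.0745  0.037 ]
148 [ 0.0007 -0.1208]
```

Request:
step_arm --deltas '[{"xyz": [0.2,-0.2,-25],"angular": [0,0,0],"gripper": 0.25},{"xyz": [0,0,-20],"angular": [0,0,0],"gripper": 0.25},{"xyz": [0,0,-9],"angular": [0,0,0],"gripper": 0.25},{"xyz": [0,0,0],"angular": [0,0,0],"gripper": 0.25},{"xyz": [0,0,0],"angular": [0,0,0],"gripper": 0},{"xyz": [0,0,0],"angular": [0,0,0],"gripper": 0},{"xyz": [0,0,0],"angular": [0,0,0],"gripper": 0}]'

```text
clock: 58.72
tool_pos: [0.3499, -0.3075, 0.0346]
ee_rot: [0.86, 0.51, 0.0, 0.001]
contact_force: [0.8, 0.2, 6.1]
finger_gap: 0.0094
gripper_force: 58.9
```

Request:
step_arm --deltas '[{"xyz": [-1.2,0.7,8],"angular": [0,0,0],"gripper": 0},{"xyz": [-0.6,0.3,8.3],"angular": [0,0,0],"gripper": 0},{"xyz": [1.1,-0.6,13.1],"angular": [0,0,0],"gripper": 0},{"xyz": [3.4,-1.9,12.6],"angular": [0,0,0],"gripper": 0},{"xyz": [5.5,-3,11.6],"angular": [0,0,0],"gripper": 0},{"xyz": [7.5,-4.1,10],"angular": [0,0,0],"gripper": 0},{"xyz": [9,-4.9,8.2],"angular": [0,0,0],"gripper": 0},{"xyz": [0,0,0],"angular": [0,0,0],"gripper": 0}]'

```text
clock: 59.72
tool_pos: [0.3688, -0.3177, 0.107]
ee_rot: [0.859, 0.512, -0.003, -0.006]
contact_force: [-15.1, -2.1, 11.8]
finger_gap: 0.0095
gripper_force: 59.2
```

Request:
step_arm --deltas '[{"xyz": [0,0,-4],"angular": [0,0,0],"gripper": 0},{"xyz": [0,0,0],"angular": [0,0,0],"gripper": 0}]'

```text
clock: 59.98
tool_pos: [0.366, -0.3161, 0.1035]
ee_rot: [0.859, 0.513, -0.005, -0.008]
contact_force: [-24.2, -0.5, 20.5]
finger_gap: 0.0092
gripper_force: 60.2
```

Request:
step_arm --deltas '[{"xyz": [-4,2,3],"angular": [0,0,0],"gripper": 0},{"xyz": [0,0,1],"angular": [0,0,0],"gripper": 0},{"xyz": [0,0,0],"angular": [0,0,0],"gripper": 0}]'

```text
clock: 60.35
tool_pos: [0.3675, -0.317, 0.106]
ee_rot: [0.86, 0.511, -0.002, -0.003]
contact_force: [-8.8, -2.1, 1.9]
finger_gap: 0.0094
gripper_force: 59.9
```

```bash
python3 -c "
from h import *
st(); print(state()['torque'])
a=grab_frame('top')[200:310,250:390,::-1];b=grab_frame('scene')[170:280,240:380,::-1]
f=lambda i:cv2.resize(i,None,fx=5,fy=5,interpolation=2)[:,:700]
cv2.imwrite('pics/t10.png',cv2.resize(np.hstack([f(a)[::,::],f(b)]),None,fx=.57,fy=.57))"
```

```text
60.35 [0.3675, -0.317, 0.106] (np.float64(-0.09073059362979022), np.float64(-0.09993651862420802)) [0.86, 0.511, -0.002, -0.003] [-8.8, -2.1, 1.9] 0.009439828418730638 59.88431096076965
[-0.25246973  1.50546347  0.06187275]
```

View pics/t10.png

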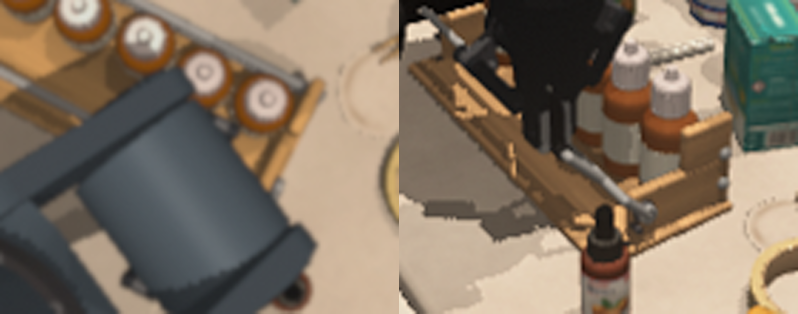

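Request:
step_arm --deltas '[{"xyz": [-2.5,1.5,0],"angular": [0,0,0],"gripper": 0.28},{"xyz": [0,0,0],"angular": [0,0,0],"gripper": 0.28},{"xyz": [0,0,0],"angular": [0,0,0],"gripper": 0.28}]'

```text
clock: 60.82
tool_pos: [0.368, -0.3171, 0.1059]
ee_rot: [0.86, 0.51, 0.0, 0.0]
contact_force: [0.2, -0.6, 0.3]
finger_gap: 0.0242
gripper_force: 0.0
```

Request:
step_arm --deltas '[{"xyz": [0,0,-5],"angular": [0,0,0],"gripper": 0.28},{"xyz": [0,0,-3],"angular": [0,0,0],"gripper": 0.28},{"xyz": [0,0,0],"angular": [0,0,0],"gripper": 0.28},{"xyz": [0,0,0],"angular": [0,0,0],"gripper": 0},{"xyz": [0,0,0],"angular": [0,0,0],"gripper": 0},{"xyz": [0,0,0],"angular": [0,0,0],"gripper": 0}]'

```text
clock: 61.58
tool_pos: [0.3674, -0.3168, 0.0975]
ee_rot: [0.86, 0.51, -0.0, -0.0]
contact_force: [-0.7, 0.6, -0.8]
finger_gap: 0.0096
gripper_force: 58.4
```

Request:
step_arm --deltas '[{"xyz": [3.4,-1.9,3.1],"angular": [0,0,0],"gripper": 0},{"xyz": [3.8,-2,3.1],"angular": [0,0,0],"gripper": 0},{"xyz": [5.1,-2.8,3.2],"angular": [0,0,0],"gripper": 0},{"xyz": [5.3,-2.9,2.8],"angular": [0,0,0],"gripper": 0},{"xyz": [0,0,0],"angular": [0,0,0],"gripper": 0}]'

```text
clock: 62.2
tool_pos: [0.3826, -0.3251, 0.1101]
ee_rot: [0.86, 0.511, -0.002, -0.003]
contact_force: [-10.6, 0.2, 4.8]
finger_gap: 0.0097
gripper_force: 58.6
```

Request:
step_arm --deltas '[{"xyz": [5.7,-3.1,2],"angular": [0,0,0],"gripper": 0},{"xyz": [5.7,-3.1,1.5],"angular": [0,0,0],"gripper": 0},{"xyz": [4,-2.2,0.7],"angular": [0,0,0],"gripper": 0},{"xyz": [4,-2.2,0.3],"angular": [0,0,0],"gripper": 0},{"xyz": [0,0,0],"angular": [0,0,0],"gripper": 0}]'

```text
clock: 62.82
tool_pos: [0.4018, -0.3355, 0.1157]
ee_rot: [0.86, 0.511, -0.002, -0.004]
contact_force: [-9.8, 2.0, 14.9]
finger_gap: 0.0094
gripper_force: 60.5
```

Request:
step_arm --deltas '[{"xyz": [2.2,-1.2,0.5],"angular": [0,0,0],"gripper": 0},{"xyz": [2,-1.1,0.3],"angular": [0,0,0],"gripper": 0},{"xyz": [0,0,0],"angular": [0,0,0],"gripper": 0},{"xyz": [0,0,0],"angular": [0,0,0],"gripper": 0}]'

```text
clock: 63.32
tool_pos: [0.4061, -0.3375, 0.1164]
ee_rot: [0.86, 0.511, -0.002, -0.004]
contact_force: [-8.6, 2.8, 13.8]
finger_gap: 0.0096
gripper_force: 59.6
```

Request:
step_arm --deltas '[{"xyz": [-1.2,0.6,0.8],"angular": [0,0,0],"gripper": 0.22},{"xyz": [0,0,0],"angular": [0,0,0],"gripper": 0.22},{"xyz": [0,0,0],"angular": [0,0,0],"gripper": 0.22}]'

```text
clock: 63.7
tool_pos: [0.4081, -0.3392, 0.1159]
ee_rot: [0.86, 0.51, 0.0, 0.0]
contact_force: [-0.6, 0.8, -1.1]
finger_gap: 0.0184
gripper_force: 0.0
```

Request:
step_arm --deltas '[{"xyz": [-2,1.1,0],"angular": [0,0,0],"gripper": 0.22},{"xyz": [0,0,0],"angular": [0,0,0],"gripper": 0.22},{"xyz": [0,0,10],"angular": [0,0,0],"gripper": 0.22},{"xyz": [0,0,25],"angular": [0,0,0],"gripper": 0.22},{"xyz": [0,0,40],"angular": [0,0,0],"gripper": 0.22},{"xyz": [0,0,30],"angular": [0,0,0],"gripper": 0.22},{"xyz": [-20,-30,0],"angular": [0,0,0],"gripper": 0.22},{"xyz": [-30,-50,0],"angular": [0,0,0],"gripper": 0.22},{"xyz": [-30,-50,0],"angular": [0,0,0],"gripper": 0.22},{"xyz": [-20,-50,0],"angular": [0,0,0],"gripper": 0.22},{"xyz": [0,-20,0],"angular": [0,0,0],"gripper": 0.22},{"xyz": [0,0,0],"angular": [0,0,0],"gripper": 0.22}]'

```text
clock: 65.2
tool_pos: [0.305, -0.5393, 0.2212]
ee_rot: [0.861, 0.509, -0.0, 0.001]
contact_force: [0.5, 0.9, 0.7]
finger_gap: 0.0186
gripper_force: 0.0
```

```bash
python3 -c "
from h import *
st()
a=grab_frame('top');h=cv2.cvtColor(a,cv2.COLOR_RGB2HSV)
cv2.imwrite('pics/end_top.png',a[:,:,::-1]);s_=grab_frame('scene');cv2.imwrite('pics/end_scene.png',s_[:,:,::-1])
m=((h[...,1]<70)&(h[...,2]>140)).astype(np.uint8)
n,l,s,c=cv2.connectedComponentsWithStats(m)
for i in range(1,n):
    r=RK(onz('top',*c[i],.114))
    if abs(r[0])<.02 and abs(r[1])<.15 and s[i,4]>25: print(s[i,4],np.round(r,4))
for nm,im in(('top',a),('scene',s_)):
  for t in(1.4,1.5,1.571,1.65):
    q=[proj(nm,[*W(-.047-.066*np.cos(t),y),.036+.066*np.sin(t)]) for y in np.linspace(-.118,-.082,7)]
    print(nm,t,np.round(q[3],1),[int(im[int(round(v)),int(round(u))].sum()) for u,v in q])
# dark blob of grip
for nm,im in(('top',a),('scene',s_)):
  u,v=proj(nm,[*W(-.047,-.1),.102]);u,v=int(u),int(v);w=im[v-14:v+15,u-18:u+19].astype(int).sum(2)
  n,l,s,c=cv2.connectedComponentsWithStats((w<130).astype(np.uint8));print(nm,[(s[i,4],np.round(c[i]+[u-18,v-14],1)) for i in range(1,n) if s[i,4]>8])
"
```

```text
65.2 [0.305, -0.5393, 0.2212] (np.float64(-0.03898926910440828), np.float64(-0.32501602660276596)) [0.861, 0.509, -0.0, 0.001] [0.5, 0.9, 0.7] 0.01864376177257979 0.0
159 [0.0003 0.1234]
161 [-0.0006  0.0754]
160 [-0.0006  0.0255]
161 [ 0.0008 -0.0256]
148 [-0.0027 -0.0738]
147 [ 0.0007 -0.1208]
top 1.4 [320.  256.6] [280, 281, 268, 371, 476, 475, 474]
top 1.5 [321.5 253.7] [174, 144, 168, 238, 236, 312, 324]
top 1.571 [322.6 251.6] [129, 117, 117, 120, 117, 116, 117]
top 1.65 [323.8 249.3] [146, 124, 114, 135, 120, 115, 135]
scene 1.4 [305.4 207. ] [380, 400, 402, 394, 385, 213, 214]
scene 1.5 [308.1 205.6] [82, 90, 101, 203, 82, 147, 161]
scene 1.571 [310.  204.9] [184, 111, 126, 117, 103, 119, 108]
scene 1.65 [312.1 204.1] [453, 122, 127, 128, 132, 131, 126]
top [(np.int32(89), array([322.1, 250.5]))]
scene [(np.int32(67), array([309.2, 204. ]))]
```

```bash
python3 -c "
from h import *
print(hand_in())"
```

```text
the job is handed in; nothing more can be done
None
```

The job is handed in: all six amber bottles stand upright in one line along the back rails, the dropper bottle is on the worktop off the rack, and the front rail stands upright by itself, measured at about 1.57 rad (one loose bottle was knocked out of the row partway and put back).

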